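# Reload the price-label dispenser

## Robot

A 6-joint arm with a two-finger parallel gripper is mounted at the origin on the work surface. World frame = base frame: x ahead of the robot, y to its left, z up, the work surface at z = 0. Lengths are in m, angles in rad, forces in N, time in s.
With the tool pointing down it reaches from about 0.275 to 0.75 m from the base axis. Payload 10.2 kg.
Tool frame: the origin (TCP) lies midway between the tips of the shut fingers; the grasp point (between the pads) lies 19 mm behind it; z points along the fingers, y is the line along which they close (so a half turn about z gives the same grasp; the last joint's range is limited). The gripper opens to 85 mm and grips with 20 to 120 N. Pads are 22 mm wide; open, the fingers measure 114 mm over their backs; the gripper's body (76 mm by 85 mm) begins 54 mm behind the grasp point. The pads swing forward as they close: fully open they stand 13 mm farther back than shut.
Start: joints at [0.986, 0.313, 1.498, -0, 1.331, -0.223], TCP at [0.186, 0.491, 0.231] pointing down, gripper open.
Joint ranges: [-2.94, 2.94], [-0.97, 2.17], [0.19, 2.56], [-1.23, 4.37], [0.02, 3.11], [-2.88, 2.88]. Speed limits (rad/s): [2.39, 2.39, 3.01, 3.14, 3.14, 3.14].

## Interface

Orientations are given as [roll, pitch, yaw] about the fixed x, y, z axes, in that order (R = Rz(yaw) Ry(pitch) Rx(roll)).
In Python, from bench import * gives the robot as it stands. The module is installed in compiled form; this text tells all that it offers.
- The arm moves only by the shell command python3 -m handwheel 'ROWS' [OPENING] [FORCE]. ROWS is JSON, a list of rows, each an object of numbers: "dx", "dy", "dz": the shift along the tool's x, y, z in m; "rx", "ry", "rz": the turn, a rotation vector about the tool's x, y, z in rad. In form: [{"dx": .., "dy": .., "dz": .., "rx": .., "ry": .., "rz": ..}, ...]. A call has 1 to 20 rows; each row shifts and turns the commanded pose from where the row before left it, along the tool's axes as they then stand; what a row does not reach is not made up. A row lasts 1/8 s, in which the tool goes at most 62.5 mm and 10.7 degrees, less where a joint would pass 70% of its speed; a pose out of reach is approached as far as the arm can. A call is refused whole if a number of a shift passes 0.0625 or a number of a turn 0.188, either way. A call with a gripper value outside its range is refused whole. OPENING is the closure in counts, from 0 (fully open) to 255 (shut), set as the call begins (- or left out, the last holds). The fingers move at their own pace and stop on an object; FORCE is the grip in N (left out, the last holds). Time passes only in rows, so rows that do not move let the fingers close. It gives the time, the measured TCP pose, the force, the opening and the grip force at its end, in the units of the state.
- get_state(): the state, without advancing time (a new reading comes with each control period).
- get_image(name): name is "side" or "top"; returns the picture (384x512x3 uint8, blue, green, red); there is no depth.
- camera_info(name): a dict with "fx", "fy", "cx", "cy" (pixels), "D" ([k1, k2, p1, p2, k3] as OpenCV has them; the pictures are not rectified), "rvec" (rotation vector, rad) and "tvec" (3), from world to camera coordinates, as OpenCV has them. Camera axes: x right, y down, z forward; pixel columns grow to the right and rows downward; lengths in m; the calibration is good to about 2 mm. A picture is of the moment at which its call begins. camera_info takes no time and is no camera call.
- hand_in(): hands the job in; it is judged then, once.
The state is a dict: "time": time; "qpos": joint angles; "dq": joint speeds; "joint_torque": joint torques, N m; "ee_pos": TCP position; "ee_rot": TCP orientation; "wrist_force": force on the tool from outside, world axes, zero at the start; "torque": the same for the moment, N m; "opening": finger opening in m; "grasp_force": force on a finger pad.
Only numpy, scipy, OpenCV 4.12 (cv2) and the standard library are available. Lean on these libraries where they do the work, as an engineer would, in place of code of your own. Each camera call takes 0.05 s, during which the arm holds its last target. There are 200 camera calls.

## Task

Reload the label dispenser on the packing bench: turn its latch knob a quarter-turn and slide the clear cover fully back, stand every label cassette that is out on the bench upright in the tray between the two cheeks with the holes in line, then push the spindle rod through the entry cheek (the one on the robot's right), all the cassettes and the far cheek until its handle is home against the cheek. Then slide the cover fully shut and turn the knob back to lock it; leave the other things on the bench where they are.

Things in the scene. Friction and masses are not known exactly. Their poses are not given: they have to be found in the camera images.
- dispenser: white and grey label dispenser, fixed. Origin: underside centre of its base; x points away from the robot, y left, z up. Two upright cheeks, 12 mm thick, 116 deep (x), 128 high, outer faces at y = -100 and +100 mm, each with a 21 mm hole at x = 0, z = 53 mm, in line with the holes of cassettes standing centred in the tray between them.
- tray (a point): centre of the tray floor, 8 mm above the bench, axes as the dispenser's. The floor is 176 mm long (y, between the cheeks) by 100 mm (x, between lips 6 mm high). Three cassettes fit side by side, e.g. at y = -56, 0, +56, their y axes along the dispenser's.
- latch_lug (a point): top of the steel latch lug, 152 mm above the bench: the highest fixed point. It stands on the right-hand of the two rails that carry the cover; the rails run along x at y = -112 to -100 and +100 to +112 mm, from x = -60 to +210, tops at z = 130 mm of the dispenser.
- entry_hole (a point): centre of the hole in the outer face of the entry cheek (the y = -100 cheek, on the robot's right); at x = 0, y = -100, z = 53 mm of the dispenser, same axes. The rod goes in here, along +y.
- cover (a joint): slide of the clear cover (124 x 196 x 6 mm, top 136 mm above the bench, over the tray when shut), in m: 0 shut, 0.14 fully back (along the dispenser's +x). About 2.5 N of friction; stays where left. Blocked while the knob is locked. Move it by holding the knob.
- knob (a joint): latch knob on the cover, rad: 0 locked (its steel tongue points to the dispenser's -y, in front of the lug), 1.57 released (tongue points to -x). Positive is clockwise from above; stops at both ends; 0.05 N m of friction. To lock again, first shut the cover fully.
- knob_grip (a point): on the knob's upright axis, mid-height of its grip bar; at x = -35, y = -75, z = 162 mm of the dispenser when shut. The bar is 14 mm thick, 46 mm long and reaches 12 mm above and 14 mm below this point; this point's y axis runs along the bar (turns with the knob), x across it.
- rod: spindle: steel rod, 14 mm diameter, 215 mm long, last 15 mm tapered to 6, on a white square handle 30 x 30 x 120 mm. Origin: on the axis at the shoulder, where rod meets handle; x points to the tip, handle at x = -120 to 0. Lies on the handle, axis 15 mm above the bench. 0.25 kg, balances inside the handle. To clear the rails hold it 75 to 105 mm behind the shoulder. Home = shoulder on the entry cheek.
- rod_tip (a point): tip of the rod, 215 mm along x from rod
- cassette1: label cassette (two or three present, all alike): grey block 90 (x) x 50 (y) x 80 (z) mm standing on its base, with a fin on top 14 thick (x), 40 long (y), up to z = 116 mm: grip it across the fin. A 29 mm hole runs through along y, centre 45 mm above the base. Front and back alike. 0.35 kg, heavy 10 mm steel foot. Origin: centre of the underside, z up.
- cassette2: label cassette (two or three present, all alike): grey block 90 (x) x 50 (y) x 80 (z) mm standing on its base, with a fin on top 14 thick (x), 40 long (y), up to z = 116 mm: grip it across the fin. A 29 mm hole runs through along y, centre 45 mm above the base. Front and back alike. 0.35 kg, heavy 10 mm steel foot. Origin: centre of the underside, z up.
- cassette3: label cassette (two or three present, all alike): grey block 90 (x) x 50 (y) x 80 (z) mm standing on its base, with a fin on top 14 thick (x), 40 long (y), up to z = 116 mm: grip it across the fin. A 29 mm hole runs through along y, centre 45 mm above the base. Front and back alike. 0.35 kg, heavy 10 mm steel foot. Origin: centre of the underside, z up.
- cassette1_hole (a point): centre of the hole of cassette1, midway through it (45 mm above its underside)
- cassette2_hole (a point): centre of the hole of cassette2, midway through it (45 mm above its underside)
- cassette3_hole (a point): centre of the hole of cassette3, midway through it (45 mm above its underside)
- spray: spray bottle, bystander: leave alone; 64 mm across, 190 mm tall, origin under its centre
- gel: hand-gel bottle, bystander: leave alone; 66 mm across, 170 mm tall, origin under its centre
- tape: tape roll, bystander: leave alone; lying flat, 100 mm across, 48 mm high, origin under its centre
- mug: mug, bystander: leave alone; 76 mm across, 90 mm tall, handle to its +y, origin under its centre
- tagbox: tag box, bystander: leave alone; 45 x 30 x 16 mm, origin under its centre
- calculator: calculator, bystander: leave alone; 130 x 80 x 16 mm, origin under its centre
- stapler: stapler, bystander: leave alone; 130 x 32 x 45 mm, origin under its centre

How it is judged:
On the way, in this order (a step that is already met when the one before it is completed fails the run):
1. the knob is released and the cover slid fully back (value of joint knob above 1.3 rad and value of joint cover above 0.125 m), for 0.2 s.
2. all cassettes stand upright in the tray (x of cassette1 in the frame of dispenser between -0.012 and 0.012 m and y of cassette1 in the frame of dispenser between -0.07 and 0.07 m and z of each of cassette1, cassette2, cassette3 in the frame of dispenser below 0.013 m and angle between each of cassette1, cassette2, cassette3's own z axis and vertical below 0.1 rad and x of cassette2 in the frame of dispenser between -0.012 and 0.012 m and y of cassette2 in the frame of dispenser between -0.07 and 0.07 m and x of cassette3 in the frame of dispenser between -0.012 and 0.012 m and y of cassette3 in the frame of dispenser between -0.07 and 0.07 m), for 0.2 s.
3. the rod is home, through both cheeks and every cassette (distance between rod and entry_hole below 0.008 m and angle between the x axis of rod and the y axis of dispenser, either way round below 0.05 rad and y of rod_tip in the frame of dispenser above 0.102 m and y of cassette1_hole in the frame of rod between -0.011 and 0.011 m and z of cassette1_hole in the frame of rod between -0.011 and 0.011 m and y of cassette2_hole in the frame of rod between -0.011 and 0.011 m and z of cassette2_hole in the frame of rod between -0.011 and 0.011 m and y of cassette3_hole in the frame of rod between -0.011 and 0.011 m and z of cassette3_hole in the frame of rod between -0.011 and 0.011 m and x of cassette1_hole in the frame of rod between 0.02 and 0.19 m and x of cassette2_hole in the frame of rod between 0.02 and 0.19 m and x of cassette3_hole in the frame of rod between 0.02 and 0.19 m), for 0.2 s.
4. the cover is shut (value of joint cover below 0.006 m), for 0.2 s.
At the end, for the whole second after the job is handed in: Every cassette stands upright (0.1 rad) on the tray floor within 12 mm of its centre line, its hole round the rod; the rod rests with its shoulder within 8 mm of the entry hole, axis within 0.05 rad of the dispenser's y, tip past the far cheek; cover shut to 6 mm; knob within 0.2 rad of locked (all of step 2 and all of step 3 and linear speed of rod below 0.03 m/s and value of joint cover below 0.006 m and value of joint knob below 0.2 rad); the robot touches nothing.
It fails at once if one of the other things on the bench is pushed more than 5 cm from its place (distance of any of spray, gel, tape, mug, tagbox, calculator, stapler from where it was at the start of the episode above 0.05 m).
It fails at once if one of the other things on the bench is knocked over (angle between any of spray, gel, tape, mug, tagbox, calculator, stapler's own z axis and vertical above 0.6 rad).
Of cassette1, cassette2, cassette3 only 2 to 3 are there at a start; the rules pass over those that are not, and their reading is None.
At some moment in a run one of cassette1, cassette2, cassette3, rod may be knocked a few centimetres aside while the robot is not near it.
It also fails if it takes over 208 s, if anything falls off the work surface, if the arm or the gripper's body presses on something with over 40 N, if the wrist force passes 120 N, or if a joint passes its speed limit or range.

## Working session

There is one attempt and no reset: what is moved stays moved. The work goes in short steps, Python scripts to look and compute and a shell command to move; the robot and the scene stay as the last step left them, time stands still between calls to the robot, and variables do not carry over. Pictures are saved under pics/ and viewed, at most 14 in all, crops included, and the job is handed in when it is done.

```bash
mkdir -p pics
cat > h.py <<'E'
from bench import *
import numpy as np, cv2
from scipy.spatial.transform import Rotation as Ro
def cam(n):
    c=camera_info(n);K=np.array([[c['fx'],0,c['cx']],[0,c['fy'],c['cy']],[0,0,1.]])
    return K,np.array(c['D'],float),np.array(c['rvec'],float),np.array(c['tvec'],float)
def ray(n,uv):
    K,D,r,t=cam(n);R=cv2.Rodrigues(r)[0]
    p=cv2.undistortPoints(np.array(uv,float).reshape(-1,1,2),K,D).reshape(-1,2)
    d=np.c_[p,np.ones(len(p))]@R
    return -R.T@t.ravel(),d
def onz(n,uv,z):
    o,d=ray(n,uv);return o+d*((z-o[2])/d[:,2])[:,None]
def proj(n,P):
    K,D,r,t=cam(n);return cv2.projectPoints(np.array(P,float).reshape(-1,1,3),r,t,K,D)[0].reshape(-1,2)
def tri(uvs,uvt):
    A=0;b=0
    for n,uv in(('side',uvs),('top',uvt)):
        o,d=ray(n,[uv]);d=d[0]/np.linalg.norm(d[0]);M=np.eye(3)-np.outer(d,d);A=A+M;b=b+M@o
    return np.linalg.solve(A,b)
def save(n,f,box=None,s=1):
    im=get_image(n);cv2.imwrite(f'pics/{f}_full.png',im)
    if box: x,y,w,h=box;im=im[y:y+h,x:x+w]
    cv2.imwrite(f'pics/{f}.png',cv2.resize(im,None,fx=s,fy=s,interpolation=cv2.INTER_CUBIC));return im
E
python3 - <<'E'
from h import *
np.set_printoptions(precision=4,suppress=True)
for n in('top','side'):
    save(n,n+'0',None,1.56);c=camera_info(n);print(n,ray(n,[[256,192]]),c['fx'])
print(get_state())
E
```

```text
top (array([0.4739, 0.0089, 1.1771]), array([[ 0.0356, -0.0384, -0.9987]])) 390.4901617381346
side (array([ 0.0507, -0.8397,  0.6906]), array([[ 0.4396,  0.7404, -0.5085]])) 384.49871409382615
{'time': 0.1, 'qpos': array([ 0.9856,  0.3134,  1.4983, -0.    ,  1.331 , -0.2234]), 'dq': array([-0.0009, -0.0007, -0.003 , -0.0015, -0.0001, -0.0005]), 'joint_torque': array([  0.003 , -41.2904, -26.0146,  -0.0003,   0.0031,   0.0001]), 'ee_pos': array([0.1857, 0.4908, 0.2308]), 'ee_rot': array([-3.1405, -0.0002,  2.7798]), 'wrist_force': array([0.216 , 0.4347, 0.1226]), 'torque': array([ 0.0119, -0.0129,  0.0265]), 'grasp_force': 0.0, 'opening': 0.08514665798269594}
```

View pics/top0.png

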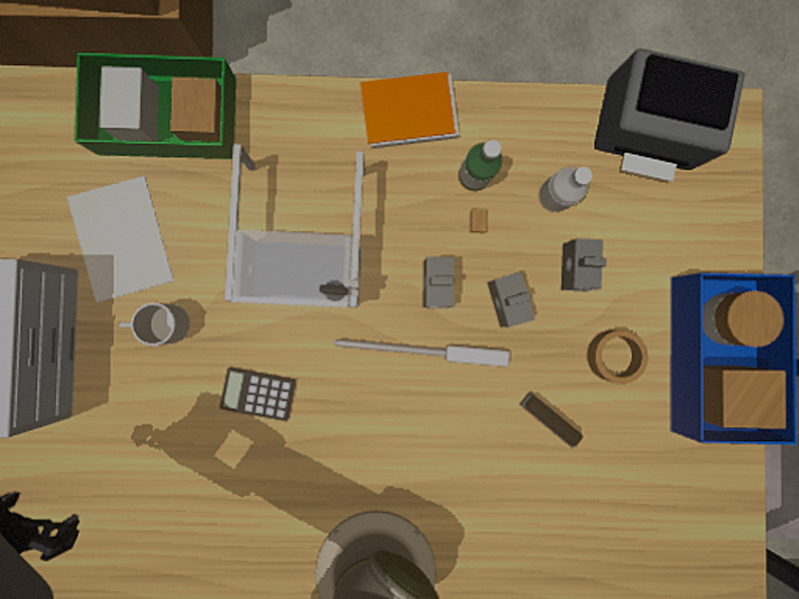

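View pics/side0.png

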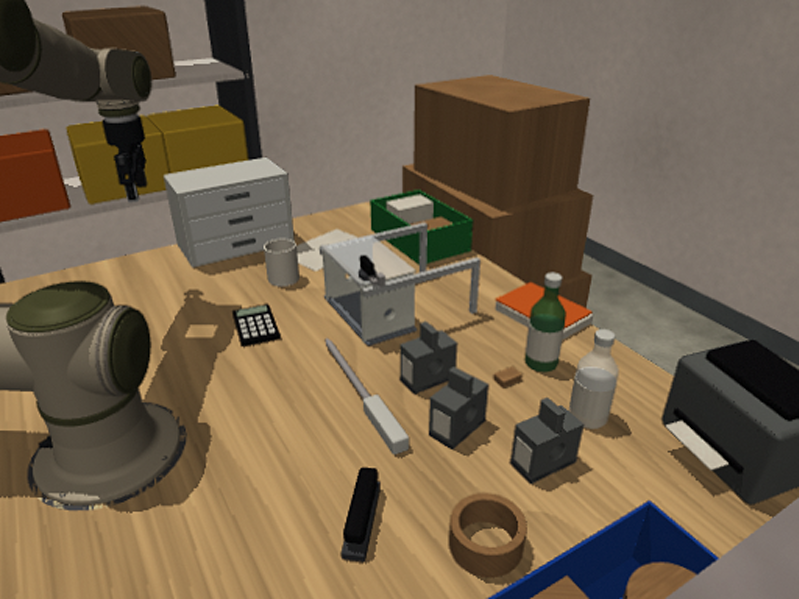

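The top view shows +x up and +y left. The dispenser is around (297,225) on the scaled picture, with the knob at (335,290). Three cassettes sit at (442,281), (513,298) and (582,265), and the rod runs from (337,343) to (510,356).

Run:
```python
from h import *
im=cv2.imread('pics/top0_full.png')
cv2.imwrite('pics/c1.png',cv2.resize(im[90:245,140:400],None,fx=3,fy=3,interpolation=cv2.INTER_CUBIC))
```

```text
(no output)
```

View pics/c1.png

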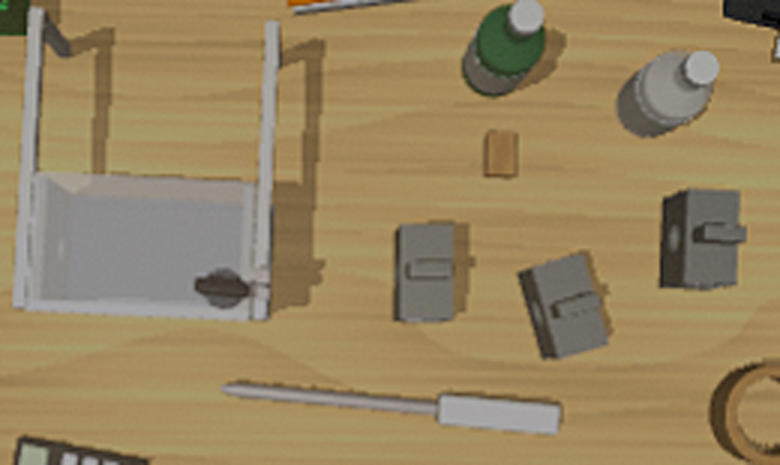

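The crop shows 1 mm per pixel. The rail ends, cassette top faces and rod are all sharp enough to pick by corner.

Run:
```python
from h import *
np.set_printoptions(precision=4,suppress=True)
f=lambda p:(np.array(p,float)+.5)/3-.5+[140,90]
def fit(L,W):
    L=np.array(L,float);W=np.array(W)[:,:2];a=L.mean(0);b=W.mean(0)
    l=(L-a)@[1,1j];w=(W-b)@[1,1j];z=(l.conj()*w).sum()
    th=np.angle(z);R=np.array([[np.cos(th),-np.sin(th)],[np.sin(th),np.cos(th)]])
    t=b-R@a;return t,th,np.abs((L@R.T+t)-W).max(), abs(z)/(abs(l)**2).sum()
print('disp',fit([[-.06,.112],[.21,.112],[-.06,-.112],[.21,-.112]],onz('top',f([[13,306],[30,8],[268,320],[280,22]]),.13)))
sq=[[.045,.025],[.045,-.025],[-.045,-.025],[-.045,.025]]
for n,q in dict(a=[(403,225),(455,224),(455,320),(402,321)],b=[(530,272),(582,252),(608,343),(555,358)],c=[(688,190),(740,190),(738,287),(684,287)]).items():
    print(n,fit(sq,onz('top',f(q),.08)))
# rod: handle top corners z=.03, tip z=.015
print('rod',fit([[0,.015],[-.12,.015],[-.12,-.015],[0,-.015]],onz('top',f([(441,422),(557,433),(561,404),(440,395)]),.03)),onz('top',f([(223,389)]),.015))
print('knob',onz('top',f([(221,287)]),.174))
# shift of 35 px etc: knob via side
# others
print('spray/gel/tape/tag',onz('top',f([(526,14),(702,68),(776,412),(501,154)]),.0))
print('q top corners check knob side px', proj('side',[onz('top',f([(221,287)]),.174)[0]])*1.56)
```

```text
disp (array([0.561 , 0.1527]), np.float64(-0.025308261109043856), np.float64(0.0019146850866310627), np.float64(0.997818673182745))
a (array([ 0.5471, -0.1077]), np.float64(0.018528350211585765), np.float64(0.0008174403511868045), np.float64(1.0016784902018818))
b (array([ 0.5181, -0.2404]), np.float64(0.3058152453564299), np.float64(0.003923441146253093), np.float64(0.9831929255132745))
c (array([ 0.5852, -0.3763]), np.float64(-0.013229164891486223), np.float64(0.0020046601167055256), np.float64(1.0209940159322395))
rod (array([ 0.4173, -0.1252]), np.float64(1.507591748519799), np.float64(0.0032010642711296083), np.float64(0.9705575821834981)) [[0.4317 0.0871 0.015 ]]
knob [[0.5244 0.0802 0.174 ]]
spray/gel/tape/tag [[ 0.8186 -0.211   0.    ]
 [ 0.7677 -0.3923  0.    ]
 [ 0.4189 -0.47    0.    ]
 [ 0.6744 -0.1876  0.    ]]
q top corners check knob side px [[366.7884 257.8493]]
```

```bash
cat >> h.py <<'E'
T0=np.array([0.561,0.1527]);TH=-.0253
def disp(x,y):
    c,s=np.cos(TH),np.sin(TH);return T0+[c*x-s*y,s*x+c*y]
def go(x,y,z,psi):
    s=get_state();p=s['ee_pos'];R=Ro.from_euler('xyz',s['ee_rot']);G=Ro.from_euler('xyz',[np.pi,0,psi])
    v=(R.inv()*G).as_rotvec();d=G.inv().apply(np.array([x,y,z])-p)
    print('t',round(s['time'],1),'turn',v.round(4),'then shift',d.round(4),'open',round(s['opening'],4),'F',s['wrist_force'].round(1))
E
python3 -m handwheel '[{"rz":0.176},{"rz":0.176},{"rz":0.176},{"rz":0.176},{"rz":0.176},{"rz":0.176},{"rz":0.178}]' 0 40
python3 -m handwheel '[{"dx":-0.0336,"dy":0.029},{"dx":-0.0336,"dy":0.029},{"dx":-0.0336,"dy":0.029},{"dx":-0.0336,"dy":0.029},{"dx":-0.0336,"dy":0.029},{"dx":-0.0336,"dy":0.029},{"dx":-0.0336,"dy":0.029},{"dx":-0.0336,"dy":0.029},{"dx":-0.0336,"dy":0.029},{"dx":-0.0336,"dy":0.029},{"dx":-0.0336,"dy":0.029},{"dx":-0.0336,"dy":0.029}]'
python3 -c "
from h import *
k=disp(-.035,-.075);print(k);go(*k,.144,np.pi/2+TH)"
```

```text
[0.5241139  0.07860941]
t 0.1 turn [-1.1000e-03  5.0000e-04  1.2343e+00] then shift [-0.4035  0.3487  0.0868] open 0.0851 F [0.2 0.4 0.1]validation failed for argument at $[0]...
validation failed for argument at $[0]...
```

```bash
python3 -m handwheel '[{"dx":0,"dy":0,"dz":0,"rx":0,"ry":0,"rz":0.176},{"dx":0,"dy":0,"dz":0,"rx":0,"ry":0,"rz":0.176},{"dx":0,"dy":0,"dz":0,"rx":0,"ry":0,"rz":0.176},{"dx":0,"dy":0,"dz":0,"rx":0,"ry":0,"rz":0.176},{"dx":0,"dy":0,"dz":0,"rx":0,"ry":0,"rz":0.176},{"dx":0,"dy":0,"dz":0,"rx":0,"ry":0,"rz":0.176},{"dx":0,"dy":0,"dz":0,"rx":0,"ry":0,"rz":0.178}]' 0 40
python3 -c "
from h import *
k=disp(-.035,-.075);print(k);go(*k,.144,np.pi/2+TH)"
```

```text
time: 0.98
ee_pos: [0.1857, 0.4909, 0.2309]
ee_rot: [-3.141, 0.001, 1.54]
wrist_force: [0.1, 0.6, 0.1]
opening: 0.0857
grasp_force: 0.0
[0.5241139  0.07860941]
t 1.0 turn [-0.0005  0.0008 -0.0055] then shift [-0.4036  0.3487  0.0869] open 0.0857 F [0.1 0.6 0.1]
```

```bash
python3 -m handwheel '[{"dx":-0.0336,"dy":0.029,"dz":0,"rx":0,"ry":0,"rz":-0.005},{"dx":-0.0336,"dy":0.029,"dz":0,"rx":0,"ry":0,"rz":0},{"dx":-0.0336,"dy":0.029,"dz":0,"rx":0,"ry":0,"rz":0},{"dx":-0.0336,"dy":0.029,"dz":0,"rx":0,"ry":0,"rz":0},{"dx":-0.0336,"dy":0.029,"dz":0,"rx":0,"ry":0,"rz":0},{"dx":-0.0336,"dy":0.029,"dz":0,"rx":0,"ry":0,"rz":0},{"dx":-0.0336,"dy":0.029,"dz":0,"rx":0,"ry":0,"rz":0},{"dx":-0.0336,"dy":0.029,"dz":0,"rx":0,"ry":0,"rz":0},{"dx":-0.0336,"dy":0.029,"dz":0,"rx":0,"ry":0,"rz":0},{"dx":-0.0336,"dy":0.029,"dz":0,"rx":0,"ry":0,"rz":0},{"dx":-0.0336,"dy":0.029,"dz":0,"rx":0,"ry":0,"rz":0},{"dx":-0.0336,"dy":0.029,"dz":0,"rx":0,"ry":0,"rz":0},{"dx":0,"dy":0,"dz":0,"rx":0,"ry":0,"rz":0}]'
python3 -c "
from h import *
k=disp(-.035,-.075);print(k);go(*k,.144,np.pi/2+TH)"
```

```text
time: 2.6
ee_pos: [0.5265, 0.0787, 0.2305]
ee_rot: [-3.141, 0.0, 1.548]
wrist_force: [0.6, 0.6, -0.9]
opening: 0.0853
grasp_force: 0.0
[0.5241139  0.07860941]
t 2.6 turn [-0.0011  0.0002  0.0021] then shift [-0.0002 -0.0024  0.0865] open 0.0853 F [ 0.6  0.6 -0.9]
```

```bash
python3 -m handwheel '[{"dx":0,"dy":-0.002,"dz":0.03,"rx":0,"ry":0,"rz":0.002},{"dx":0,"dy":0,"dz":0.03,"rx":0,"ry":0,"rz":0},{"dx":0,"dy":0,"dz":0.02,"rx":0,"ry":0,"rz":0},{"dx":0,"dy":0,"dz":0.006,"rx":0,"ry":0,"rz":0},{"dx":0,"dy":0,"dz":0,"rx":0,"ry":0,"rz":0}]'
python3 -m handwheel '[{"dx":0,"dy":0,"dz":0,"rx":0,"ry":0,"rz":0},{"dx":0,"dy":0,"dz":0,"rx":0,"ry":0,"rz":0},{"dx":0,"dy":0,"dz":0,"rx":0,"ry":0,"rz":0},{"dx":0,"dy":0,"dz":0,"rx":0,"ry":0,"rz":0},{"dx":0,"dy":0,"dz":0,"rx":0,"ry":0,"rz":0},{"dx":0,"dy":0,"dz":0,"rx":0,"ry":0,"rz":0},{"dx":0,"dy":0,"dz":0,"rx":0,"ry":0,"rz":0},{"dx":0,"dy":0,"dz":0,"rx":0,"ry":0,"rz":0}]' 255 40
```

```text
time: 3.22
ee_pos: [0.5234, 0.0812, 0.1456]
ee_rot: [3.142, -0.0, 1.549]
wrist_force: [-0.9, -1.0, 0.6]
opening: 0.0858
grasp_force: 0.0
time: 4.22
ee_pos: [0.525, 0.0808, 0.1482]
ee_rot: [3.136, 0.0, 1.548]
wrist_force: [-2.9, 0.3, 18.8]
opening: 0.0135
grasp_force: 47.2
```

```bash
python3 -m handwheel '[{"dx":0,"dy":0,"dz":-0.003,"rx":0,"ry":0,"rz":0},{"dx":0,"dy":0,"dz":0,"rx":0,"ry":0,"rz":0.15},{"dx":0,"dy":0,"dz":0,"rx":0,"ry":0,"rz":0.16},{"dx":0,"dy":0,"dz":0,"rx":0,"ry":0,"rz":0.16},{"dx":0,"dy":0,"dz":0,"rx":0,"ry":0,"rz":0.16},{"dx":0,"dy":0,"dz":0,"rx":0,"ry":0,"rz":0.16},{"dx":0,"dy":0,"dz":0,"rx":0,"ry":0,"rz":0.16},{"dx":0,"dy":0,"dz":0,"rx":0,"ry":0,"rz":0.16},{"dx":0,"dy":0,"dz":0,"rx":0,"ry":0,"rz":0.16},{"dx":0,"dy":0,"dz":0,"rx":0,"ry":0,"rz":0.16},{"dx":0,"dy":0,"dz":0,"rx":0,"ry":0,"rz":0.13},{"dx":0,"dy":0,"dz":0,"rx":0,"ry":0,"rz":0}]'
python3 -c "
from h import *
k=disp(-.035+.14,-.075);go(*k,.148,TH);print(get_state()['torque'])"
```

```text
time: 5.72
ee_pos: [0.524, 0.0802, 0.1485]
ee_rot: [3.141, -0.001, -0.01]
wrist_force: [2.7, -4.9, 0.9]
opening: 0.0137
grasp_force: 42.5
t 5.7 turn [ 0.0011 -0.0011  0.0151] then shift [0.1402 0.0016 0.0005] open 0.0137 F [ 2.7 -4.9  0.9]
[-0.83655123 -0.44392007 -0.021771  ]
```

```bash
python3 -m handwheel '[{"dx":0.006,"dy":0,"dz":0,"rx":0,"ry":0,"rz":0.014},{"dx":0.016,"dy":0,"dz":0,"rx":0,"ry":0,"rz":0},{"dx":0.02,"dy":0,"dz":0,"rx":0,"ry":0,"rz":0},{"dx":0.02,"dy":0,"dz":0,"rx":0,"ry":0,"rz":0},{"dx":0.02,"dy":0,"dz":0,"rx":0,"ry":0,"rz":0},{"dx":0.02,"dy":0,"dz":0,"rx":0,"ry":0,"rz":0},{"dx":0.018,"dy":0,"dz":0,"rx":0,"ry":0,"rz":0},{"dx":0.014,"dy":0,"dz":0,"rx":0,"ry":0,"rz":0},{"dx":0.007,"dy":0,"dz":0,"rx":0,"ry":0,"rz":0},{"dx":0,"dy":0,"dz":0,"rx":0,"ry":0,"rz":0},{"dx":0,"dy":0,"dz":0,"rx":0,"ry":0,"rz":0}]'
python3 -c "
from h import *
k=disp(-.035+.14,-.075);go(*k,.148,TH)"
```

```text
time: 7.1
ee_pos: [0.6637, 0.0765, 0.1484]
ee_rot: [3.14, 0.003, -0.022]
wrist_force: [-5.4, -4.5, 4.5]
opening: 0.0132
grasp_force: 44.6
t 7.1 turn [0.0015 0.0028 0.0029] then shift [0.0005 0.0015 0.0004] open 0.0132 F [-5.4 -4.5  4.5]
```

```bash
sed -i 's/0.561,0.1527/0.561,0.1540/' h.py
python3 -m handwheel '[{"dx":0,"dy":0,"dz":0,"rx":0,"ry":0,"rz":0},{"dx":0,"dy":0,"dz":0,"rx":0,"ry":0,"rz":0},{"dx":0,"dy":0,"dz":0,"rx":0,"ry":0,"rz":0},{"dx":0,"dy":0,"dz":-0.02,"rx":0,"ry":0,"rz":0},{"dx":0,"dy":0,"dz":-0.04,"rx":0,"ry":0,"rz":0},{"dx":-0.02,"dy":0,"dz":-0.03,"rx":0,"ry":0,"rz":-0.16},{"dx":-0.02,"dy":0,"dz":0,"rx":0,"ry":0,"rz":-0.16},{"dx":0,"dy":0,"dz":0,"rx":0,"ry":0,"rz":-0.16},{"dx":0,"dy":0,"dz":0,"rx":0,"ry":0,"rz":-0.16},{"dx":0,"dy":0,"dz":0,"rx":0,"ry":0,"rz":-0.16},{"dx":0,"dy":0,"dz":0,"rx":0,"ry":0,"rz":-0.16},{"dx":0,"dy":0,"dz":0,"rx":0,"ry":0,"rz":-0.16},{"dx":0,"dy":0,"dz":0,"rx":0,"ry":0,"rz":-0.16},{"dx":0,"dy":0,"dz":0,"rx":0,"ry":0,"rz":-0.16},{"dx":0,"dy":0,"dz":0,"rx":0,"ry":0,"rz":-0.16}]' 0
python3 -c "
from h import *
go(.5471,-.1077,.084,np.pi/2+.0185)
im=get_image('top');cv2.imwrite('pics/t1.png',cv2.resize(im[90:245,140:400],None,fx=3,fy=3,interpolation=cv2.INTER_CUBIC))"
```

```text
time: 8.98
ee_pos: [0.6246, 0.0754, 0.2382]
ee_rot: [-3.141, -0.0, 1.581]
wrist_force: [0.4, 0.1, -0.8]
opening: 0.0854
grasp_force: 0.0
t 9.0 turn [-0.0002 -0.0003 -0.0086] then shift [-0.1816 -0.0809  0.1542] open 0.0854 F [ 0.4  0.1 -0.8]
```

View pics/t1.png

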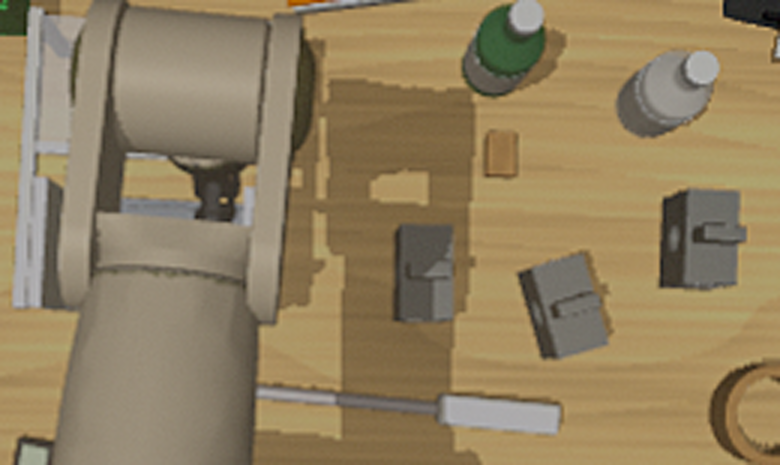

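The cover is back, with its front edge at crop (200,152). The three cassettes are unmoved at (428,272), (570,305) and (705,240).

```bash
python3 -m handwheel '[{"dx":-0.04,"dy":-0.018,"dz":0,"rx":0,"ry":0,"rz":-0.008},{"dx":-0.045,"dy":-0.02,"dz":0,"rx":0,"ry":0,"rz":0},{"dx":-0.045,"dy":-0.02,"dz":0,"rx":0,"ry":0,"rz":0},{"dx":-0.04,"dy":-0.018,"dz":0.02,"rx":0,"ry":0,"rz":0},{"dx":-0.011,"dy":-0.005,"dz":0.04,"rx":0,"ry":0,"rz":0},{"dx":0,"dy":0,"dz":0.04,"rx":0,"ry":0,"rz":0},{"dx":0,"dy":0,"dz":0.03,"rx":0,"ry":0,"rz":0},{"dx":0,"dy":0,"dz":0.022,"rx":0,"ry":0,"rz":0},{"dx":0,"dy":0,"dz":0,"rx":0,"ry":0,"rz":0}]'
python3 -c "
from h import *
go(.5471,-.1077,.086,np.pi/2+.0185)"
python3 -m handwheel '[{"dx":0,"dy":0,"dz":0,"rx":0,"ry":0,"rz":0},{"dx":0,"dy":0,"dz":0,"rx":0,"ry":0,"rz":0},{"dx":0,"dy":0,"dz":0,"rx":0,"ry":0,"rz":0},{"dx":0,"dy":0,"dz":0,"rx":0,"ry":0,"rz":0},{"dx":0,"dy":0,"dz":0,"rx":0,"ry":0,"rz":0},{"dx":0,"dy":0,"dz":0,"rx":0,"ry":0,"rz":0},{"dx":0,"dy":0,"dz":0,"rx":0,"ry":0,"rz":0}]' 255 60
python3 -c "
from h import *
go(*disp(0,.056),.096,np.pi/2+TH)"
```

```text
time: 10.15
ee_pos: [0.5448, -0.1063, 0.0851]
ee_rot: [-3.139, -0.001, 1.581]
wrist_force: [0.3, 0.4, 0.7]
opening: 0.0855
grasp_force: 0.0
t 10.2 turn [-0.0027 -0.0013 -0.0081] then shift [-0.0015  0.0022 -0.0009] open 0.0855 F [0.3 0.4 0.7]
time: 11.02
ee_pos: [0.546, -0.1068, 0.0868]
ee_rot: [3.14, 0.0, 1.583]
wrist_force: [2.0, 0.8, 5.7]
opening: 0.0129
grasp_force: 59.6
t 11.0 turn [0.0012 0.0004 0.0372] then shift [ 0.3171  0.0084 -0.0092] open 0.0129 F [2.  0.8 5.7]
```

```bash
python3 -m handwheel '[{"dx":0,"dy":0,"dz":-0.02,"rx":0,"ry":0,"rz":0},{"dx":0,"dy":0,"dz":-0.04,"rx":0,"ry":0,"rz":0.018},{"dx":0,"dy":0,"dz":-0.045,"rx":0,"ry":0,"rz":0.018},{"dx":0,"dy":0,"dz":-0.045,"rx":0,"ry":0,"rz":0},{"dx":0.01,"dy":0.001,"dz":-0.035,"rx":0,"ry":0,"rz":0},{"dx":0.03,"dy":0.001,"dz":-0.005,"rx":0,"ry":0,"rz":0},{"dx":0.04,"dy":0.001,"dz":0,"rx":0,"ry":0,"rz":0},{"dx":0.045,"dy":0.001,"dz":0,"rx":0,"ry":0,"rz":0},{"dx":0.045,"dy":0.001,"dz":0,"rx":0,"ry":0,"rz":0},{"dx":0.045,"dy":0.001,"dz":0,"rx":0,"ry":0,"rz":0},{"dx":0.04,"dy":0.001,"dz":0,"rx":0,"ry":0,"rz":0},{"dx":0.035,"dy":0.001,"dz":0,"rx":0,"ry":0,"rz":0},{"dx":0.02,"dy":0,"dz":0,"rx":0,"ry":0,"rz":0},{"dx":0.007,"dy":0,"dz":0,"rx":0,"ry":0,"rz":0},{"dx":0,"dy":0,"dz":0,"rx":0,"ry":0,"rz":0},{"dx":0,"dy":0,"dz":0,"rx":0,"ry":0,"rz":0}]'
python3 -c "
from h import *
go(*disp(0,.056),.096,np.pi/2+TH)"
```

```text
time: 13.02
ee_pos: [0.5613, 0.209, 0.2763]
ee_rot: [-3.141, 0.0, 1.546]
wrist_force: [0.2, 0.1, -2.5]
opening: 0.0131
grasp_force: 59.1
t 13.0 turn [-0.0001  0.0004  0.0001] then shift [0.001  0.0011 0.1803] open 0.0131 F [ 0.2  0.1 -2.5]
```

```bash
python3 -m handwheel '[{"dx":0.001,"dy":0.001,"dz":0.02,"rx":0,"ry":0,"rz":0},{"dx":0,"dy":0,"dz":0.04,"rx":0,"ry":0,"rz":0},{"dx":0,"dy":0,"dz":0.04,"rx":0,"ry":0,"rz":0},{"dx":0,"dy":0,"dz":0.04,"rx":0,"ry":0,"rz":0},{"dx":0,"dy":0,"dz":0.02,"rx":0,"ry":0,"rz":0},{"dx":0,"dy":0,"dz":0.01,"rx":0,"ry":0,"rz":0},{"dx":0,"dy":0,"dz":0.007,"rx":0,"ry":0,"rz":0},{"dx":0,"dy":0,"dz":0.002,"rx":0,"ry":0,"rz":0},{"dx":0,"dy":0,"dz":0,"rx":0,"ry":0,"rz":0},{"dx":0,"dy":0,"dz":0,"rx":0,"ry":0,"rz":0}]'
python3 -c "
from h import *
go(*disp(0,.056),.096,np.pi/2+TH)"
```

```text
time: 14.28
ee_pos: [0.5624, 0.2111, 0.0979]
ee_rot: [3.141, -0.0, 1.547]
wrist_force: [-0.3, 1.0, -2.7]
opening: 0.0129
grasp_force: 59.0
t 14.3 turn [ 0.001  -0.0002  0.0013] then shift [-0.0011  0.      0.0019] open 0.0129 F [-0.3  1.  -2.7]
```

```bash
python3 -m handwheel '[{"dx":0,"dy":0,"dz":0.002,"rx":0,"ry":0,"rz":0},{"dx":0,"dy":0,"dz":0.001,"rx":0,"ry":0,"rz":0},{"dx":0,"dy":0,"dz":0,"rx":0,"ry":0,"rz":0}]'
python3 -m handwheel '[{"dx":0,"dy":0,"dz":0,"rx":0,"ry":0,"rz":0},{"dx":0,"dy":0,"dz":0,"rx":0,"ry":0,"rz":0},{"dx":0,"dy":0,"dz":0,"rx":0,"ry":0,"rz":0},{"dx":0,"dy":0,"dz":-0.03,"rx":0,"ry":0,"rz":0},{"dx":0,"dy":0,"dz":-0.045,"rx":0,"ry":0,"rz":0},{"dx":0,"dy":0,"dz":-0.04,"rx":0,"ry":0,"rz":0},{"dx":-0.05,"dy":0,"dz":0,"rx":0,"ry":0,"rz":0},{"dx":-0.05,"dy":0,"dz":0,"rx":0,"ry":0,"rz":0},{"dx":-0.05,"dy":0,"dz":0,"rx":0,"ry":0,"rz":0},{"dx":-0.05,"dy":0,"dz":0,"rx":0,"ry":0,"rz":0},{"dx":-0.05,"dy":0,"dz":0,"rx":0,"ry":0,"rz":0},{"dx":-0.05,"dy":0,"dz":0,"rx":0,"ry":0,"rz":0},{"dx":-0.05,"dy":0,"dz":0,"rx":0,"ry":0,"rz":-0.165},{"dx":-0.05,"dy":0,"dz":0,"rx":0,"ry":0,"rz":-0.166},{"dx":0,"dy":0,"dz":0,"rx":0,"ry":0,"rz":0}]' 0
python3 -c "
from h import *
go(.5181,-.2404,.087,np.pi/2+.3058)
save('top','t2',(140,90,260,155),3)"
```

```text
time: 14.65
ee_pos: [0.5622, 0.2111, 0.0948]
ee_rot: [3.141, -0.0, 1.547]
wrist_force: [-2.6, -0.6, 2.7]
opening: 0.0132
grasp_force: 59.8
time: 16.52
ee_pos: [0.5606, -0.1914, 0.2088]
ee_rot: [-3.141, 0.0, 1.876]
wrist_force: [0.7, 0.8, 0.5]
opening: 0.0854
grasp_force: 0.0
t 16.5 turn [-0.0003  0.0002 -0.001 ] then shift [-0.034  -0.0553  0.1218] open 0.0854 F [0.7 0.8 0.5]
```

View pics/t2.png

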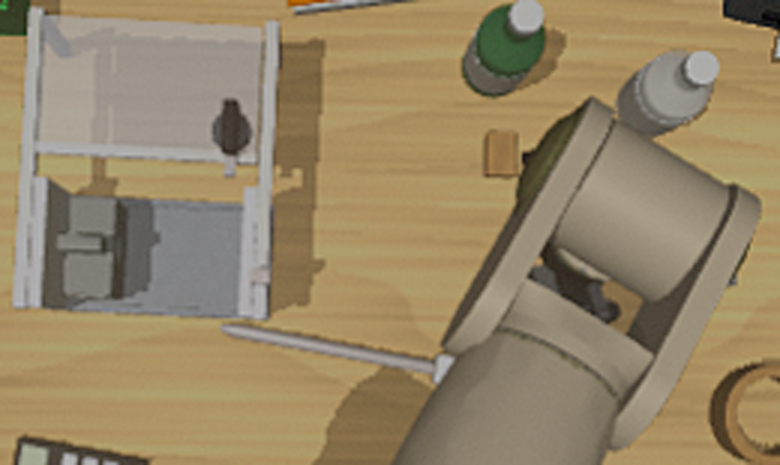

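Cassette a stands in the left of the tray, around crop (90,245), and the cover is back. The rod has been knocked: its tip is now near (225,328) and its shoulder near (445,368). I'll re-measure it later.

```bash
python3 -m handwheel '[{"dx":-0.017,"dy":-0.0275,"dz":0,"rx":0,"ry":0,"rz":-0.001},{"dx":-0.017,"dy":-0.0278,"dz":0.01,"rx":0,"ry":0,"rz":0},{"dx":0,"dy":0,"dz":0.04,"rx":0,"ry":0,"rz":0},{"dx":0,"dy":0,"dz":0.04,"rx":0,"ry":0,"rz":0},{"dx":0,"dy":0,"dz":0.02,"rx":0,"ry":0,"rz":0},{"dx":0,"dy":0,"dz":0.011,"rx":0,"ry":0,"rz":0},{"dx":0,"dy":0,"dz":0,"rx":0,"ry":0,"rz":0}]'
python3 -m handwheel '[{"dx":0,"dy":0,"dz":0,"rx":0,"ry":0,"rz":0},{"dx":0,"dy":0,"dz":0,"rx":0,"ry":0,"rz":0},{"dx":0,"dy":0,"dz":0,"rx":0,"ry":0,"rz":0},{"dx":0,"dy":0,"dz":0,"rx":0,"ry":0,"rz":0},{"dx":0,"dy":0,"dz":0,"rx":0,"ry":0,"rz":0},{"dx":0,"dy":0,"dz":0,"rx":0,"ry":0,"rz":0},{"dx":0,"dy":0,"dz":0,"rx":0,"ry":0,"rz":0}]' 255 60
python3 -m handwheel '[{"dx":0,"dy":0,"dz":-0.02,"rx":0,"ry":0,"rz":0},{"dx":0,"dy":0,"dz":-0.04,"rx":0,"ry":0,"rz":0},{"dx":0,"dy":0,"dz":-0.045,"rx":0,"ry":0,"rz":0},{"dx":0,"dy":0,"dz":-0.045,"rx":0,"ry":0,"rz":0.165},{"dx":0,"dy":0,"dz":-0.04,"rx":0,"ry":0,"rz":0.166},{"dx":0,"dy":0,"dz":0,"rx":0,"ry":0,"rz":0}]'
python3 -c "
from h import *
go(*disp(0,.0),.096,np.pi/2+TH)"
```

```text
time: 17.45
ee_pos: [0.5185, -0.2369, 0.0883]
ee_rot: [-3.141, -0.0, 1.879]
wrist_force: [-0.0, -0.5, 0.1]
opening: 0.0855
grasp_force: 0.0
time: 18.32
ee_pos: [0.5183, -0.2374, 0.088]
ee_rot: [-3.141, -0.0, 1.879]
wrist_force: [0.6, -0.2, -4.4]
opening: 0.0131
grasp_force: 60.5
time: 19.08
ee_pos: [0.5191, -0.2379, 0.2808]
ee_rot: [3.137, 0.003, 1.549]
wrist_force: [0.6, -1.0, -4.4]
opening: 0.013
grasp_force: 60.3
t 19.1 turn [0.0047 0.0032 0.003 ] then shift [0.3928 0.032  0.1848] open 0.013 F [ 0.6 -1.  -4.4]
```

```bash
python3 -m handwheel '[{"dx":0.02,"dy":0.003,"dz":0,"rx":0,"ry":0,"rz":0.003},{"dx":0.04,"dy":0.003,"dz":0,"rx":0,"ry":0,"rz":0},{"dx":0.045,"dy":0.004,"dz":0,"rx":0,"ry":0,"rz":0},{"dx":0.05,"dy":0.004,"dz":0,"rx":0,"ry":0,"rz":0},{"dx":0.05,"dy":0.004,"dz":0,"rx":0,"ry":0,"rz":0},{"dx":0.05,"dy":0.004,"dz":0,"rx":0,"ry":0,"rz":0},{"dx":0.05,"dy":0.004,"dz":0,"rx":0,"ry":0,"rz":0},{"dx":0.04,"dy":0.003,"dz":0,"rx":0,"ry":0,"rz":0},{"dx":0.03,"dy":0.003,"dz":0,"rx":0,"ry":0,"rz":0},{"dx":0.019,"dy":0,"dz":0,"rx":0,"ry":0,"rz":0},{"dx":0,"dy":0,"dz":0,"rx":0,"ry":0,"rz":0}]'
python3 -m handwheel '[{"dx":0,"dy":0,"dz":0.03,"rx":0,"ry":0,"rz":0},{"dx":0,"dy":0,"dz":0.03,"rx":0,"ry":0,"rz":0},{"dx":0,"dy":0,"dz":0,"rx":0,"ry":0,"rz":0},{"dx":0,"dy":0,"dz":0,"rx":0,"ry":0,"rz":0}]'
python3 -c "
from h import *
go(*disp(0,.0),.096,np.pi/2+TH)"
```

```text
time: 20.45
ee_pos: [0.5599, 0.1567, 0.2771]
ee_rot: [-3.14, 0.0, 1.547]
wrist_force: [1.1, -0.4, -4.3]
opening: 0.013
grasp_force: 60.3
time: 20.95
ee_pos: [0.561, 0.1551, 0.2196]
ee_rot: [3.14, -0.0, 1.544]
wrist_force: [0.6, 0.3, -4.3]
opening: 0.0127
grasp_force: 60.4
t 20.9 turn [ 0.0017 -0.0001 -0.001 ] then shift [-0.0011  0.      0.1236] open 0.0127 F [ 0.6  0.3 -4.3]
```

```bash
python3 -m handwheel '[{"dx":0,"dy":0,"dz":0.03,"rx":0,"ry":0,"rz":0},{"dx":0,"dy":0,"dz":0.04,"rx":0,"ry":0,"rz":0},{"dx":0,"dy":0,"dz":0.03,"rx":0,"ry":0,"rz":0},{"dx":0,"dy":0,"dz":0.013,"rx":0,"ry":0,"rz":0},{"dx":0,"dy":0,"dz":0.007,"rx":0,"ry":0,"rz":0},{"dx":0,"dy":0,"dz":0.003,"rx":0,"ry":0,"rz":0},{"dx":0,"dy":0,"dz":0.002,"rx":0,"ry":0,"rz":0},{"dx":0,"dy":0,"dz":0,"rx":0,"ry":0,"rz":0}]'
python3 -m handwheel '[{"dx":0,"dy":0,"dz":0,"rx":0,"ry":0,"rz":0},{"dx":0,"dy":0,"dz":0,"rx":0,"ry":0,"rz":0},{"dx":0,"dy":0,"dz":0,"rx":0,"ry":0,"rz":0},{"dx":0,"dy":0,"dz":-0.03,"rx":0,"ry":0,"rz":0},{"dx":0,"dy":0,"dz":-0.045,"rx":0,"ry":0,"rz":0},{"dx":0,"dy":0,"dz":-0.04,"rx":0,"ry":0,"rz":0},{"dx":-0.05,"dy":0.002,"dz":0,"rx":0,"ry":0,"rz":-0.012},{"dx":-0.05,"dy":0.002,"dz":0,"rx":0,"ry":0,"rz":0},{"dx":-0.05,"dy":0.002,"dz":0,"rx":0,"ry":0,"rz":0},{"dx":-0.05,"dy":0.002,"dz":0,"rx":0,"ry":0,"rz":0},{"dx":-0.05,"dy":0.002,"dz":0,"rx":0,"ry":0,"rz":0},{"dx":-0.05,"dy":0.002,"dz":0,"rx":0,"ry":0,"rz":0},{"dx":-0.05,"dy":0.002,"dz":0,"rx":0,"ry":0,"rz":0},{"dx":-0.05,"dy":0.002,"dz":0,"rx":0,"ry":0,"rz":0},{"dx":-0.05,"dy":0.002,"dz":0,"rx":0,"ry":0,"rz":0},{"dx":-0.05,"dy":0.002,"dz":0,"rx":0,"ry":0,"rz":0},{"dx":0,"dy":0,"dz":0,"rx":0,"ry":0,"rz":0}]' 0
python3 -c "
from h import *
go(.5852,-.3763,.087,np.pi/2-.0132)"
```

```text
time: 21.95
ee_pos: [0.5612, 0.1557, 0.0957]
ee_rot: [3.139, -0.0, 1.545]
wrist_force: [-5.1, -0.5, 7.3]
opening: 0.0128
grasp_force: 62.0
time: 24.08
ee_pos: [0.5721, -0.3479, 0.2072]
ee_rot: [-3.141, -0.0, 1.553]
wrist_force: [0.1, 0.5, 0.8]
opening: 0.0855
grasp_force: 0.0
t 24.1 turn [-0.0007 -0.0001 -0.0047] then shift [-0.0282  0.0135  0.1202] open 0.0855 F [0.1 0.5 0.8]
```

```bash
python3 -m handwheel '[{"dx":-0.028,"dy":0.0135,"dz":0,"rx":0,"ry":0,"rz":-0.004},{"dx":0,"dy":0,"dz":0.03,"rx":0,"ry":0,"rz":0},{"dx":0,"dy":0,"dz":0.04,"rx":0,"ry":0,"rz":0},{"dx":0,"dy":0,"dz":0.035,"rx":0,"ry":0,"rz":0},{"dx":0,"dy":0,"dz":0.014,"rx":0,"ry":0,"rz":0},{"dx":0,"dy":0,"dz":0,"rx":0,"ry":0,"rz":0}]'
python3 -m handwheel '[{"dx":0,"dy":0,"dz":0,"rx":0,"ry":0,"rz":0},{"dx":0,"dy":0,"dz":0,"rx":0,"ry":0,"rz":0},{"dx":0,"dy":0,"dz":0,"rx":0,"ry":0,"rz":0},{"dx":0,"dy":0,"dz":0,"rx":0,"ry":0,"rz":0},{"dx":0,"dy":0,"dz":0,"rx":0,"ry":0,"rz":0},{"dx":0,"dy":0,"dz":0,"rx":0,"ry":0,"rz":0},{"dx":0,"dy":0,"dz":0,"rx":0,"ry":0,"rz":0}]' 255 60
python3 -m handwheel '[{"dx":0,"dy":0,"dz":-0.02,"rx":0,"ry":0,"rz":0},{"dx":0,"dy":0,"dz":-0.04,"rx":0,"ry":0,"rz":0},{"dx":0,"dy":0,"dz":-0.045,"rx":0,"ry":0,"rz":0},{"dx":0,"dy":0,"dz":-0.045,"rx":0,"ry":0,"rz":0},{"dx":0,"dy":0,"dz":-0.04,"rx":0,"ry":0,"rz":0.012},{"dx":0,"dy":0,"dz":0,"rx":0,"ry":0,"rz":0}]'
python3 -c "
from h import *
go(*disp(0,-.0555),.096,np.pi/2+TH)"
```

```text
time: 24.82
ee_pos: [0.5862, -0.3724, 0.0894]
ee_rot: [-3.141, -0.0, 1.561]
wrist_force: [-0.4, -0.0, 0.5]
opening: 0.085
grasp_force: 0.0
time: 25.7
ee_pos: [0.586, -0.373, 0.0895]
ee_rot: [-3.142, 0.0, 1.561]
wrist_force: [-1.9, -0.1, 2.4]
opening: 0.0129
grasp_force: 62.1
time: 26.45
ee_pos: [0.5867, -0.3733, 0.2819]
ee_rot: [3.137, 0.003, 1.549]
wrist_force: [0.1, 0.0, -4.0]
opening: 0.0128
grasp_force: 61.4
t 26.4 turn [0.0043 0.0034 0.0035] then shift [ 0.4709 -0.039   0.1859] open 0.0128 F [ 0.1  0.  -4. ]
```

```bash
python3 -m handwheel '[{"dx":0.02,"dy":-0.003,"dz":0,"rx":0,"ry":0,"rz":0.003},{"dx":0.04,"dy":-0.004,"dz":0,"rx":0,"ry":0,"rz":0},{"dx":0.05,"dy":-0.004,"dz":0,"rx":0,"ry":0,"rz":0},{"dx":0.05,"dy":-0.004,"dz":0,"rx":0,"ry":0,"rz":0},{"dx":0.05,"dy":-0.004,"dz":0,"rx":0,"ry":0,"rz":0},{"dx":0.05,"dy":-0.004,"dz":0,"rx":0,"ry":0,"rz":0},{"dx":0.05,"dy":-0.004,"dz":0,"rx":0,"ry":0,"rz":0},{"dx":0.05,"dy":-0.004,"dz":0,"rx":0,"ry":0,"rz":0},{"dx":0.05,"dy":-0.004,"dz":0,"rx":0,"ry":0,"rz":0},{"dx":0.035,"dy":-0.004,"dz":0,"rx":0,"ry":0,"rz":0},{"dx":0.02,"dy":0,"dz":0,"rx":0,"ry":0,"rz":0},{"dx":0.007,"dy":0,"dz":0,"rx":0,"ry":0,"rz":0},{"dx":0,"dy":0,"dz":0,"rx":0,"ry":0,"rz":0},{"dx":0,"dy":0,"dz":0.03,"rx":0,"ry":0,"rz":0},{"dx":0,"dy":0,"dz":0.02,"rx":0,"ry":0,"rz":0},{"dx":0,"dy":0,"dz":0,"rx":0,"ry":0,"rz":0},{"dx":0,"dy":0,"dz":0,"rx":0,"ry":0,"rz":0}]'
python3 -c "
from h import *
go(*disp(0,-.054),.097,np.pi/2+TH)
save('side','s1',(190,120,130,110),6)"
```

```text
time: 28.58
ee_pos: [0.5593, 0.0993, 0.2303]
ee_rot: [3.14, 0.0, 1.545]
wrist_force: [-0.4, -0.3, -3.2]
opening: 0.013
grasp_force: 61.3
t 28.6 turn [ 0.0016  0.0002 -0.0005] then shift [0.0007 0.0003 0.1333] open 0.013 F [-0.4 -0.3 -3.2]
```

View pics/s1.png

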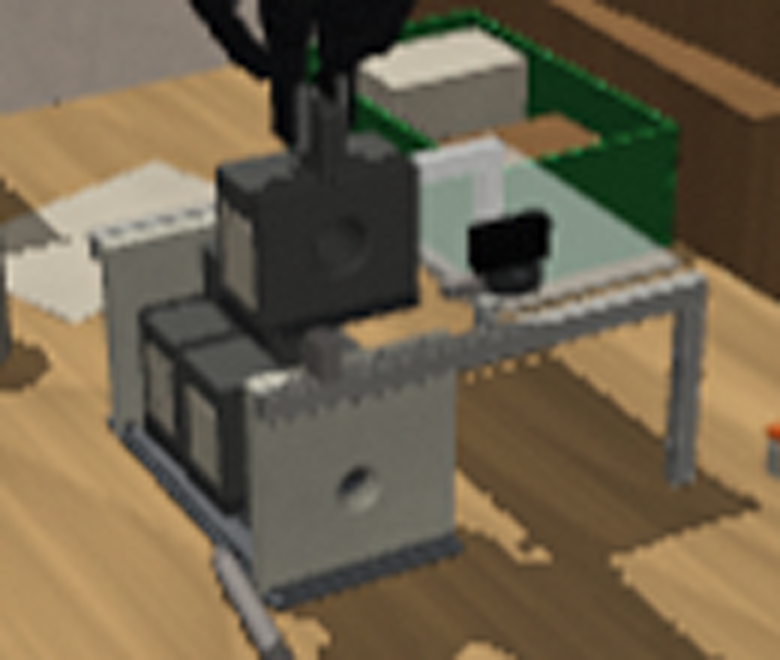

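The side view shows two cassettes seated, the third held squarely above its slot, and the entry hole at crop (357,487). The rod tip lies near (225,560). I'll lower now.

```bash
python3 -m handwheel '[{"dx":0,"dy":0,"dz":0.03,"rx":0,"ry":0,"rz":0},{"dx":0,"dy":0,"dz":0.04,"rx":0,"ry":0,"rz":0},{"dx":0,"dy":0,"dz":0.03,"rx":0,"ry":0,"rz":0},{"dx":0,"dy":0,"dz":0.02,"rx":0,"ry":0,"rz":0},{"dx":0,"dy":0,"dz":0.008,"rx":0,"ry":0,"rz":0},{"dx":0,"dy":0,"dz":0.004,"rx":0,"ry":0,"rz":0},{"dx":0,"dy":0,"dz":0.002,"rx":0,"ry":0,"rz":0},{"dx":0,"dy":0,"dz":0,"rx":0,"ry":0,"rz":0}]'
python3 -m handwheel '[{"dx":0,"dy":0,"dz":0,"rx":0,"ry":0,"rz":0},{"dx":0,"dy":0,"dz":0,"rx":0,"ry":0,"rz":0},{"dx":0,"dy":0,"dz":0,"rx":0,"ry":0,"rz":0},{"dx":0,"dy":0,"dz":-0.03,"rx":0,"ry":0,"rz":0},{"dx":0,"dy":0,"dz":-0.045,"rx":0,"ry":0,"rz":0},{"dx":0,"dy":0,"dz":-0.04,"rx":0,"ry":0,"rz":0},{"dx":0.05,"dy":-0.005,"dz":0,"rx":0,"ry":0,"rz":0},{"dx":0.05,"dy":-0.005,"dz":0,"rx":0,"ry":0,"rz":0},{"dx":0.05,"dy":-0.005,"dz":0,"rx":0,"ry":0,"rz":0},{"dx":0.05,"dy":-0.005,"dz":0,"rx":0,"ry":0,"rz":0},{"dx":0.05,"dy":-0.02,"dz":0,"rx":0,"ry":0,"rz":0},{"dx":0.05,"dy":-0.02,"dz":0,"rx":0,"ry":0,"rz":0},{"dx":0,"dy":0,"dz":0,"rx":0,"ry":0,"rz":0}]' 0
python3 -c "
from h import *
save('top','t3',(140,90,260,155),3)"
```

```text
time: 29.62
ee_pos: [0.5594, 0.0999, 0.0974]
ee_rot: [3.139, 0.0, 1.546]
wrist_force: [-4.5, 1.1, 6.7]
opening: 0.0128
grasp_force: 62.6
time: 31.25
ee_pos: [0.5045, 0.4044, 0.21]
ee_rot: [-3.141, -0.0, 1.55]
wrist_force: [-0.1, -0.6, -0.1]
opening: 0.0854
grasp_force: 0.0
```

View pics/t3.png

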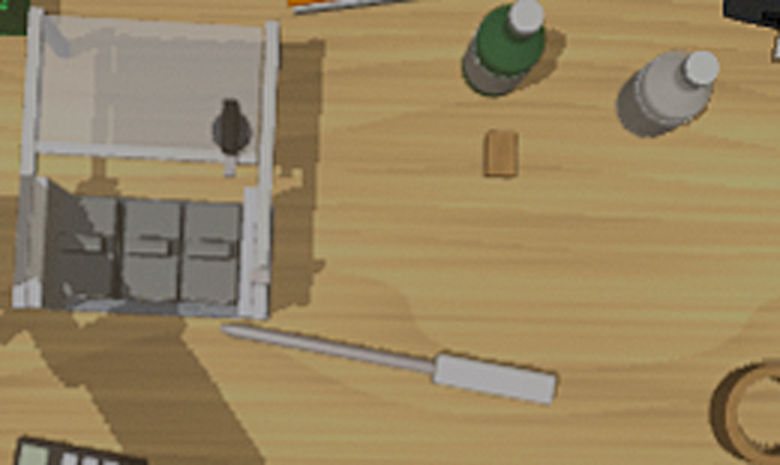

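All three cassettes stand in the tray with fins in line at crop y of about 245. The rod handle's corners are (437,353), (557,376), (552,402) and (434,378), and its tip is at (222,327).

Run:
```python
from h import *
np.set_printoptions(precision=4,suppress=True)
f=lambda p:(np.array(p,float)+.5)/3-.5+[140,90]
H=onz('top',f([(434,378),(552,402),(557,376),(437,353)]),.03)[:,:2];tip=onz('top',f([(222,327)]),.015)[0,:2]
sh=(H[0]+H[3])/2;en=(H[1]+H[2])/2;print(sh,en,np.linalg.norm(sh-en),tip,np.linalg.norm(tip-sh))
u=tip-en;phi=np.arctan2(u[1],u[0]);u/=np.linalg.norm(u);o=(sh+en)/2+.06*u;print(phi,'origin',o,'from tip',tip-.215*u)
g=(o+tip-.215*u)/2-.09*u;print('grasp',g);go(*g,.10,phi)
print('entry',disp(0,-.1),'grasp pre',disp(0,-.1-.23-.09))
print('hole px',proj('side',[[*disp(0,-.1),.053]]),'seen',np.array([357,487])/6+[190,120])
```

```text
[ 0.4592 -0.1211] [ 0.4385 -0.2386] 0.1192899846877558 [0.4928 0.0896] 0.21337816194341996
1.4067509785813808 origin [ 0.4586 -0.1207] from tip [ 0.4577 -0.1225]
grasp [ 0.4435 -0.2104]
t 31.3 turn [-0.0001  0.0003  0.1416] then shift [-0.6148  0.0388  0.11  ] open 0.0852 F [ 0.8 -1.1  1.1]
entry [0.5585 0.054 ] grasp pre [ 0.5504 -0.2659]
hole px [[249.7847 200.4493]] seen [249.5    201.1667]
```

```bash
python3 -m handwheel '[{"dx":0,"dy":0,"dz":0,"rx":0,"ry":0,"rz":0.1416},{"dx":-0.04,"dy":0.003,"dz":0,"rx":0,"ry":0,"rz":0},{"dx":-0.05,"dy":0.003,"dz":0,"rx":0,"ry":0,"rz":0},{"dx":-0.05,"dy":0.003,"dz":0,"rx":0,"ry":0,"rz":0},{"dx":-0.05,"dy":0.003,"dz":0,"rx":0,"ry":0,"rz":0},{"dx":-0.05,"dy":0.003,"dz":0,"rx":0,"ry":0,"rz":0},{"dx":-0.05,"dy":0.003,"dz":0,"rx":0,"ry":0,"rz":0},{"dx":-0.05,"dy":0.003,"dz":0,"rx":0,"ry":0,"rz":0},{"dx":-0.05,"dy":0.003,"dz":0,"rx":0,"ry":0,"rz":0},{"dx":-0.05,"dy":0.003,"dz":0,"rx":0,"ry":0,"rz":0},{"dx":-0.05,"dy":0.003,"dz":0,"rx":0,"ry":0,"rz":0},{"dx":-0.05,"dy":0.003,"dz":0,"rx":0,"ry":0,"rz":0},{"dx":-0.045,"dy":0.003,"dz":0,"rx":0,"ry":0,"rz":0},{"dx":-0.03,"dy":0.003,"dz":0,"rx":0,"ry":0,"rz":0},{"dx":0,"dy":0,"dz":0.03,"rx":0,"ry":0,"rz":0},{"dx":0,"dy":0,"dz":0.03,"rx":0,"ry":0,"rz":0},{"dx":0,"dy":0,"dz":0.03,"rx":0,"ry":0,"rz":0},{"dx":0,"dy":0,"dz":0,"rx":0,"ry":0,"rz":0}]'
python3 -c "
from h import *
go(.4435,-.2104,.004,1.4068)"
```

```text
time: 33.55
ee_pos: [0.4414, -0.2118, 0.1191]
ee_rot: [-3.138, -0.002, 1.403]
wrist_force: [-0.3, -0.4, 0.3]
opening: 0.0853
grasp_force: 0.0
t 33.5 turn [-0.0033 -0.0017 -0.0041] then shift [0.0017 0.0018 0.1151] open 0.0853 F [-0.3 -0.4  0.3]
```

```bash
python3 -m handwheel '[{"dx":0.0017,"dy":0.002,"dz":0.03,"rx":0,"ry":0,"rz":-0.004},{"dx":0,"dy":0,"dz":0.04,"rx":0,"ry":0,"rz":0},{"dx":0,"dy":0,"dz":0.03,"rx":0,"ry":0,"rz":0},{"dx":0,"dy":0,"dz":0.01,"rx":0,"ry":0,"rz":0},{"dx":0,"dy":0,"dz":0.004,"rx":0,"ry":0,"rz":0},{"dx":0,"dy":0,"dz":0,"rx":0,"ry":0,"rz":0}]'
python3 -m handwheel '[{"dx":0,"dy":0,"dz":0,"rx":0,"ry":0,"rz":0},{"dx":0,"dy":0,"dz":0,"rx":0,"ry":0,"rz":0},{"dx":0,"dy":0,"dz":0,"rx":0,"ry":0,"rz":0},{"dx":0,"dy":0,"dz":0,"rx":0,"ry":0,"rz":0},{"dx":0,"dy":0,"dz":0,"rx":0,"ry":0,"rz":0},{"dx":0,"dy":0,"dz":0,"rx":0,"ry":0,"rz":0}]' 255 80
python3 -m handwheel '[{"dx":0,"dy":0,"dz":-0.01,"rx":0,"ry":0,"rz":0},{"dx":0,"dy":0,"dz":-0.02,"rx":0,"ry":0,"rz":0},{"dx":-0.02,"dy":0,"dz":-0.008,"rx":0,"ry":0,"rz":0},{"dx":-0.04,"dy":0,"dz":0,"rx":0,"ry":0,"rz":-0.05},{"dx":-0.02,"dy":0,"dz":0,"rx":0,"ry":0,"rz":-0.05},{"dx":-0.01,"dy":0,"dz":0,"rx":0,"ry":0,"rz":-0.04},{"dx":0,"dy":0,"dz":0,"rx":0,"ry":0,"rz":0},{"dx":0,"dy":0,"dz":0,"rx":0,"ry":0,"rz":0}]'
python3 -c "
from h import *
go(*disp(0,-.1-.235-.09),.042,np.pi/2+TH);go(*disp(0,-.19),.042,np.pi/2+TH)"
```

```text
time: 34.3
ee_pos: [0.4455, -0.2108, 0.0073]
ee_rot: [3.14, 0.001, 1.408]
wrist_force: [0.1, 0.2, -0.1]
opening: 0.0855
grasp_force: 0.0
time: 35.05
ee_pos: [0.4454, -0.2105, 0.0069]
ee_rot: [3.141, 0.001, 1.408]
wrist_force: [-0.3, 0.5, 5.7]
opening: 0.0287
grasp_force: 79.1
time: 36.05
ee_pos: [0.4322, -0.2992, 0.0442]
ee_rot: [-3.141, -0.0, 1.547]
wrist_force: [0.1, 0.3, -1.5]
opening: 0.0289
grasp_force: 78.4
t 36.0 turn [-0.0004 -0.0004  0.0019] then shift [0.0314 0.1173 0.0022] open 0.0289 F [ 0.1  0.3 -1.5]
t 36.0 turn [-0.0004 -0.0004  0.0019] then shift [0.2664 0.1173 0.0022] open 0.0289 F [ 0.1  0.3 -1.5]
```

```bash
python3 -m handwheel '[{"dx":0,"dy":0.03,"dz":0,"rx":0,"ry":0,"rz":0.002},{"dx":0,"dy":0.04,"dz":0,"rx":0,"ry":0,"rz":0},{"dx":0,"dy":0.03,"dz":0,"rx":0,"ry":0,"rz":0},{"dx":0,"dy":0.0173,"dz":0,"rx":0,"ry":0,"rz":0},{"dx":0.01,"dy":0,"dz":0,"rx":0,"ry":0,"rz":0},{"dx":0,"dy":0,"dz":0,"rx":0,"ry":0,"rz":0},{"dx":0,"dy":0,"dz":0,"rx":0,"ry":0,"rz":0}]'
python3 -c "
from h import *
go(*disp(0,-.19),.045,np.pi/2+TH)
a=save('top','t4');b=save('side','s4')
cv2.imwrite('pics/ts.png',np.vstack([cv2.resize(a[130:200,200:360],None,fx=5,fy=4,interpolation=cv2.INTER_CUBIC)[:280],cv2.resize(b[170:240,210:370],None,fx=5,fy=4,interpolation=cv2.INTER_CUBIC)]))"
```

```text
time: 36.92
ee_pos: [0.5495, -0.2921, 0.0445]
ee_rot: [-3.141, -0.0, 1.546]
wrist_force: [0.2, -0.2, -1.8]
opening: 0.0289
grasp_force: 79.0
t 36.9 turn [-0.0002 -0.      0.0004] then shift [ 2.562e-01  2.000e-04 -5.000e-04] open 0.0289 F [ 0.2 -0.2 -1.8]
```

View pics/ts.png

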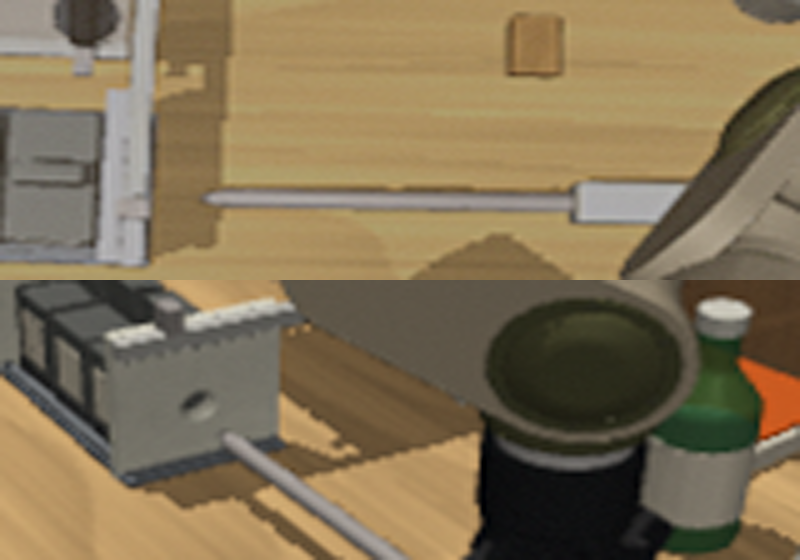

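The top half shows the rod tip at (205,199) and the shoulder at (572,202). The side half shows the tip at (228,438) and the hole at (198,405).

Run:
```python
from h import *
np.set_printoptions(precision=4,suppress=True)
R=np.array([[np.cos(TH),np.sin(TH)],[-np.sin(TH),np.cos(TH)]])
F=lambda P:np.r_[R@(P[:2]-T0),P[2]]
t=lambda u,v:np.array([(u+.5)/5-.5+200,(v+.5)/4-.5+130]);s=lambda u,v:np.array([(u+.5)/5-.5+210,(v-280+.5)/4-.5+170])
P=tri(s(228,438),t(205,199));print('tip',F(P))
print('tip,shoulder from top at z .053',F(onz('top',[t(205,199)],.053)[0]),F(onz('top',[t(572,202)],.053)[0]))
print('expected tip side px',proj('side',[[*disp(0,-.141),.053]]),s(228,438),'top',proj('top',[[*disp(0,-.141),.053]]),t(205,199))
# hole on plane y=-.1 from side
o,d=ray('side',[s(198,405)]);o=F(o);e=R@d[0][:2];d=np.r_[e,d[0][2]];print('hole',o+d*((-.1-o[1])/d[1]))
```

```text
tip [-0.0065 -0.1439  0.0473]
tip,shoulder from top at z .053 [-0.008  -0.1434  0.053 ] [-0.0001 -0.3559  0.053 ]
expected tip side px [[256.1777 206.5815]] [255.2   209.125] top [[239.9013 176.5747]] [240.6   179.375]
hole [-0.0021 -0.1     0.0521]
```

```bash
cat > rod.py <<'E'
from h import *
import sys
np.set_printoptions(precision=4,suppress=True)
R=np.array([[np.cos(TH),np.sin(TH)],[-np.sin(TH),np.cos(TH)]])
F=lambda P:np.c_[(P[:,:2]-T0)@R.T,P[:,2]]
def line(im,roi):
    x,y,w,h=roi;g=cv2.cvtColor(im,cv2.COLOR_BGR2HSV)[y:y+h,x:x+w,1].astype(float)
    m=np.clip(110-g,0,None)*(g<90);n,l,st,_=cv2.connectedComponentsWithStats((m>0).astype(np.uint8));k=1+np.argmax(st[1:,4]);m=m*(l==k)
    v,u=np.nonzero(m);print('comp',st[k]+[x,y,0,0,0]);return u+x,v+y,m[v,u]
a=cv2.imread(sys.argv[1]);u,v,w=line(a,(235,170,78,24))
uc=np.unique(u);c=np.array([[q,(v[u==q]*w[u==q]).sum()/w[u==q].sum()] for q in uc])
c=c[6:-2];P=F(onz('top',c,.053));k=np.polyfit(P[:,1],P[:,0],1);print('top slope',k,'x at y=-.14',np.polyval(k,-.14),'x at -.355',np.polyval(k,-.355),'span',P[0,1],P[-1,1])
b=cv2.imread(sys.argv[2]);u,v,w=line(b,(253,200,55,65))
vc=np.unique(v);c=np.array([[(u[v==q]*w[v==q]).sum()/w[v==q].sum(),q] for q in vc])[4:-2]
# intersect side rays with vertical plane x=k(y) in disp frame
o,d=ray('side',c);o=F(o[None])[0];d=np.c_[d[:,:2]@R.T,d[:,2]]
t=(np.polyval(k,o[1])-o[0])/(d[:,0]-k[0]*d[:,1]);Q=o+d*t[:,None];kz=np.polyfit(Q[:,1],Q[:,2],1);print('z slope',kz[0],'z at -.14',np.polyval(kz,-.14),'span',Q[0,1],Q[-1,1])
E
python3 rod.py pics/t4_full.png pics/s4_full.png
```

```text
comp [240 177  73   6 360]
top slope [-0.0289 -0.011 ] x at y=-.14 -0.00693090433898976 x at -.355 -0.0007130762663667394 span -0.15889724826602306 -0.3442309737369494
comp [253 200  55  65 733]
z slope 0.042284187525447284 z at -.14 0.058234159571208914 span -0.16830067250477354 -0.39657819905768543
```

```bash
python3 -m handwheel '[{"dx":0,"dy":-0.002,"dz":0,"rx":0,"ry":0,"rz":0.029},{"dx":0.02,"dy":0,"dz":0,"rx":0,"ry":0,"rz":0},{"dx":0,"dy":0,"dz":0,"rx":0,"ry":0,"rz":0},{"dx":0,"dy":0,"dz":0,"rx":0,"ry":0,"rz":0}]'
python3 -c "
from h import *
go(*disp(0,-.19),.045,np.pi/2+TH)
a=save('top','t5');b=save('side','s5')
cv2.imwrite('pics/ts5.png',cv2.resize(b[185:265,235:325],None,fx=7,fy=7,interpolation=cv2.INTER_CUBIC))"
python3 rod.py pics/t5_full.png pics/s5_full.png
```

```text
time: 37.52
ee_pos: [0.5492, -0.2719, 0.0444]
ee_rot: [3.141, 0.0, 1.518]
wrist_force: [-0.2, -0.5, -2.0]
opening: 0.0288
grasp_force: 79.0
t 37.5 turn [ 0.0002  0.0003 -0.0278] then shift [ 0.2361  0.001  -0.0006] open 0.0288 F [-0.2 -0.5 -2. ]
comp [235 174  78  12 431]
top slope [-0.0014  0.0005] x at y=-.14 0.0006925439448550321 x at -.355 0.0010036944855735612 span -0.14411559980480357 -0.34413797055713335
comp [ 253  200   55   65 1018]
z slope 0.3813362383245571 z at -.14 0.14191112280593995 span -0.2059353927841756 -0.39864844314880354
```

View pics/ts5.png

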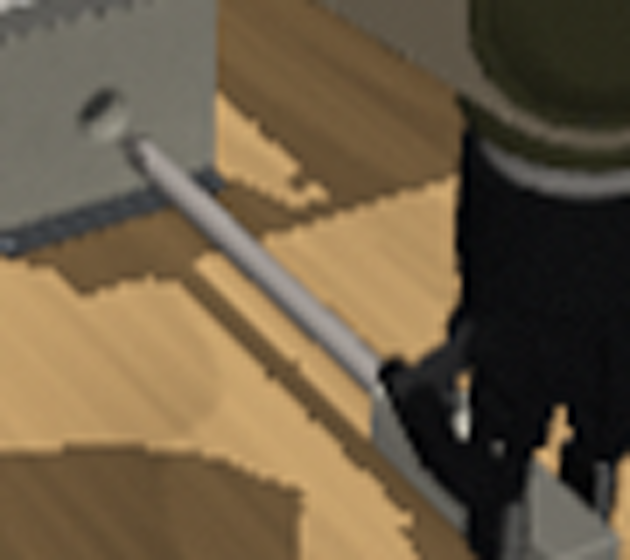

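The crop shows the hole at (104,113), the tip at (133,147) and the rod at the shoulder around (374,378).

Run:
```python
from h import *
np.set_printoptions(precision=4,suppress=True)
R=np.array([[np.cos(TH),np.sin(TH)],[-np.sin(TH),np.cos(TH)]])
px=(np.array([[133,147],[250,256],[374,378],[104,113]])+.5)/7-.5+[235,185]
o,d=ray('side',px);o=np.r_[R@(o[:2]-T0),o[2]];d=np.c_[d[:,:2]@R.T,d[:,2]]
print('rod pts (plane x=.0008)',o+d*((.0008-o[0])/d[:,0])[:,None]);print('hole',(o+d*((-.1-o[1])/d[:,1])[:,None])[3])
```

```text
rod pts (plane x=.0008) [[ 0.0008 -0.123   0.0464]
 [ 0.0008 -0.2233  0.0484]
 [ 0.0008 -0.3169  0.0471]
 [ 0.0008 -0.0961  0.0497]]
hole [-0.0013 -0.1     0.0524]
```

Run:
```python
from h import *
np.set_printoptions(precision=4,suppress=True)
R=np.array([[np.cos(TH),np.sin(TH)],[-np.sin(TH),np.cos(TH)]])
b=cv2.imread('pics/s5_full.png')
big=cv2.resize(b[185:265,235:325],None,fx=7,fy=7,interpolation=cv2.INTER_CUBIC)
sat=cv2.GaussianBlur(cv2.cvtColor(big,cv2.COLOR_BGR2HSV)[...,1],(5,5),0)
A=[]
n=np.array([-.7,.714])
for s in np.linspace(.28,.95,24):
    c=np.array([133,147])+s*np.array([241,231]);ts=np.arange(-28,28)
    q=np.array([sat[int(round(c[1]+t*n[1])),int(round(c[0]+t*n[0]))] for t in ts])
    i=np.where(q<75)[0]; i=i[np.abs(ts[i])<25]
    # contiguous run nearest 0
    g=np.split(i,np.where(np.diff(i)>1)[0]+1);g=min(g,key=lambda k:abs(ts[k].mean()) if len(k)>6 else 99)
    m=ts[g].mean();A.append([*(c+m*n),len(g)])
A=np.array(A);A=A[(A[:,2]>10)&(A[:,2]<26)];k=np.polyfit(A[:,0],A[:,1],1);r=A[:,1]-np.polyval(k,A[:,0]);k=np.polyfit(A[abs(r)<3,0],A[abs(r)<3,1],1)
print(len(A),A[:,2],r.round(1),k,[np.polyval(k,x) for x in(104,133,374)])
xs=np.array([133,180,250,320,374.]);px=(np.c_[xs,np.polyval(k,xs)]+.5)/7-.5+[235,185]
o,d=ray('side',px);o=np.r_[R@(o[:2]-T0),o[2]];d=np.c_[d[:,:2]@R.T,d[:,2]]
print(o+d*((.0008-o[0])/d[:,0])[:,None])
```

```text
Traceback (most recent call last):
TypeError: expected non-empty vector for x
```

```bash
python3 -m handwheel '[{"dx":0,"dy":-0.0008,"dz":-0.002,"rx":0,"ry":0,"rz":0},{"dx":0.005,"dy":-0.00014,"dz":0,"rx":0,"ry":0,"rz":0},{"dx":0.007,"dy":-0.0002,"dz":0,"rx":0,"ry":0,"rz":0},{"dx":0.007,"dy":-0.0002,"dz":0,"rx":0,"ry":0,"rz":0},{"dx":0.007,"dy":-0.0002,"dz":0,"rx":0,"ry":0,"rz":0},{"dx":0.007,"dy":-0.0002,"dz":0,"rx":0,"ry":0,"rz":0},{"dx":0,"dy":0,"dz":0,"rx":0,"ry":0,"rz":0}]'
python3 -m handwheel '[{"dx":0.006,"dy":-0.00016,"dz":0,"rx":0,"ry":0,"rz":0},{"dx":0.006,"dy":-0.00016,"dz":0,"rx":0,"ry":0,"rz":0},{"dx":0,"dy":0,"dz":0,"rx":0,"ry":0,"rz":0},{"dx":0,"dy":0,"dz":0,"rx":0,"ry":0,"rz":0}]'
python3 -c "
from h import *
go(*disp(0,-.19),.045,1.518);print(get_state()['torque'])
b=save('side','s6');a=save('top','t6')
cv2.imwrite('pics/ts6.png',np.vstack([cv2.resize(b[180:240,235:325],None,fx=6,fy=6,interpolation=cv2.INTER_CUBIC),cv2.resize(a[160:195,225:315],None,fx=6,fy=6,interpolation=cv2.INTER_CUBIC)]))"
```

```text
time: 38.5
ee_pos: [0.5491, -0.2385, 0.0463]
ee_rot: [-3.141, -0.0, 1.518]
wrist_force: [-0.6, -0.8, -2.6]
opening: 0.0287
grasp_force: 79.0
time: 39.0
ee_pos: [0.5494, -0.2272, 0.0463]
ee_rot: [3.142, 0.0, 1.517]
wrist_force: [0.4, -0.4, -2.2]
opening: 0.0288
grasp_force: 79.0
t 39.0 turn [ 0.0001  0.0001 -0.0008] then shift [ 0.1913 -0.0033  0.0013] open 0.0288 F [ 0.4 -0.4 -2.2]
[-0.16680844  0.0002835  -0.01354197]
```

View pics/ts6.png

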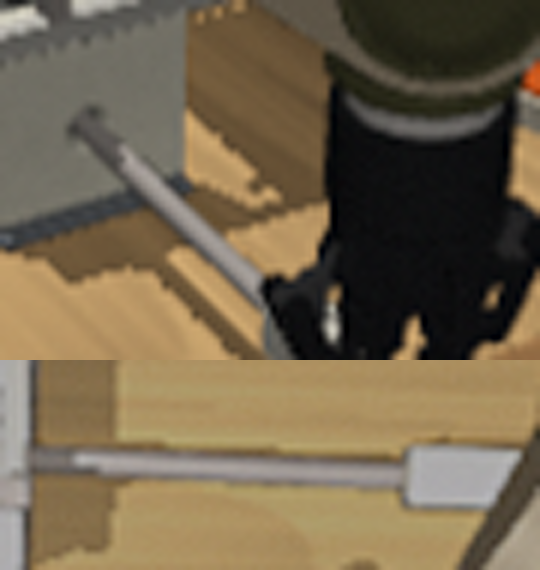

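The rod is inside the entry hole at crop (88,122) with no contact force, so I'll continue.

```bash
python3 -m handwheel '[{"dx":0.008,"dy":-0.0002,"dz":-0.001,"rx":0,"ry":0,"rz":0},{"dx":0.008,"dy":-0.0002,"dz":0,"rx":0,"ry":0,"rz":0},{"dx":0.008,"dy":-0.0002,"dz":0,"rx":0,"ry":0,"rz":0},{"dx":0.008,"dy":-0.0002,"dz":0,"rx":0,"ry":0,"rz":0},{"dx":0,"dy":0,"dz":0,"rx":0,"ry":0,"rz":0}]'
python3 -m handwheel '[{"dx":0.008,"dy":-0.0002,"dz":0,"rx":0,"ry":0,"rz":0},{"dx":0.008,"dy":-0.0002,"dz":0,"rx":0,"ry":0,"rz":0},{"dx":0.008,"dy":-0.0002,"dz":0,"rx":0,"ry":0,"rz":0},{"dx":0.008,"dy":-0.0002,"dz":0,"rx":0,"ry":0,"rz":0},{"dx":0,"dy":0,"dz":0,"rx":0,"ry":0,"rz":0}]'
python3 -c "
from h import *
go(*disp(0,-.19),.045,1.518);print(get_state()['torque'])"
```

```text
time: 39.72
ee_pos: [0.5504, -0.1944, 0.0473]
ee_rot: [-3.141, -0.0, 1.518]
wrist_force: [0.2, -0.5, -2.4]
opening: 0.0285
grasp_force: 78.9
time: 40.35
ee_pos: [0.5513, -0.1625, 0.0473]
ee_rot: [-3.141, -0.0, 1.518]
wrist_force: [0.4, 0.8, -2.0]
opening: 0.0282
grasp_force: 78.9
t 40.4 turn [-0.0001 -0.0001 -0.    ] then shift [ 0.1266 -0.0018  0.0023] open 0.0282 F [ 0.4  0.8 -2. ]
[-0.09801951 -0.02098909 -0.03081104]
```

```bash
python3 -m handwheel '[{"dx":0.01,"dy":-0.00027,"dz":0,"rx":0,"ry":0,"rz":0},{"dx":0.01,"dy":-0.00027,"dz":0,"rx":0,"ry":0,"rz":0},{"dx":0.01,"dy":-0.00027,"dz":0,"rx":0,"ry":0,"rz":0},{"dx":0.01,"dy":-0.00027,"dz":0,"rx":0,"ry":0,"rz":0},{"dx":0,"dy":0,"dz":0,"rx":0,"ry":0,"rz":0}]'
python3 -m handwheel '[{"dx":0.01,"dy":-0.00027,"dz":0,"rx":0,"ry":0,"rz":0},{"dx":0.01,"dy":-0.00027,"dz":0,"rx":0,"ry":0,"rz":0},{"dx":0.01,"dy":-0.00027,"dz":0,"rx":0,"ry":0,"rz":0},{"dx":0.01,"dy":-0.00027,"dz":0,"rx":0,"ry":0,"rz":0},{"dx":0,"dy":0,"dz":0,"rx":0,"ry":0,"rz":0}]'
python3 -c "
from h import *
go(*disp(0,-.19),.045,1.518);print(get_state()['torque'])"
```

```text
time: 40.98
ee_pos: [0.5523, -0.1223, 0.0473]
ee_rot: [-3.142, -0.0, 1.518]
wrist_force: [-0.7, -0.3, -3.2]
opening: 0.0286
grasp_force: 78.9
time: 41.6
ee_pos: [0.5534, -0.0823, 0.0473]
ee_rot: [-3.141, -0.0, 1.518]
wrist_force: [0.2, -1.0, -2.1]
opening: 0.0285
grasp_force: 78.9
t 41.6 turn [-0.0001 -0.      0.0002] then shift [0.0465 0.0004 0.0023] open 0.0285 F [ 0.2 -1.  -2.1]
[-0.17464618 -0.04267299 -0.01439322]
```

```bash
python3 -m handwheel '[{"dx":0.006,"dy":-0.00017,"dz":0,"rx":0,"ry":0,"rz":0},{"dx":0.006,"dy":-0.00017,"dz":0,"rx":0,"ry":0,"rz":0},{"dx":0.006,"dy":-0.00017,"dz":0,"rx":0,"ry":0,"rz":0},{"dx":0.006,"dy":-0.00017,"dz":0,"rx":0,"ry":0,"rz":0},{"dx":0.004,"dy":-0.0001,"dz":0,"rx":0,"ry":0,"rz":0},{"dx":0,"dy":0,"dz":0,"rx":0,"ry":0,"rz":0}]'
python3 -m handwheel '[{"dx":0.005,"dy":-0.00014,"dz":0,"rx":0,"ry":0,"rz":0},{"dx":0.005,"dy":-0.00014,"dz":0,"rx":0,"ry":0,"rz":0},{"dx":0,"dy":0,"dz":0,"rx":0,"ry":0,"rz":0}]'
python3 -c "
from h import *
go(*disp(0,-.19),.045,1.518);print(get_state()['torque'])"
```

```text
time: 42.35
ee_pos: [0.5541, -0.0548, 0.0473]
ee_rot: [-3.142, -0.0, 1.518]
wrist_force: [-0.3, 0.2, -1.6]
opening: 0.0289
grasp_force: 78.9
time: 42.72
ee_pos: [0.5543, -0.0447, 0.0473]
ee_rot: [-3.142, -0.0, 1.518]
wrist_force: [-0.5, -0.3, -2.3]
opening: 0.0284
grasp_force: 78.9
t 42.7 turn [-0.     -0.     -0.0003] then shift [0.0088 0.0014 0.0023] open 0.0284 F [-0.5 -0.3 -2.3]
[-0.18393039 -0.02246402  0.01118331]
```

```bash
python3 -m handwheel '[{"dx":0.004,"dy":-0.0001,"dz":0,"rx":0,"ry":0,"rz":0},{"dx":0.003,"dy":-0.0001,"dz":0,"rx":0,"ry":0,"rz":0},{"dx":0,"dy":0,"dz":0,"rx":0,"ry":0,"rz":0}]'
python3 -m handwheel '[{"dx":0.002,"dy":0,"dz":0,"rx":0,"ry":0,"rz":0},{"dx":0,"dy":0,"dz":0,"rx":0,"ry":0,"rz":0}]'
python3 -m handwheel '[{"dx":0.002,"dy":0,"dz":0,"rx":0,"ry":0,"rz":0},{"dx":0,"dy":0,"dz":0,"rx":0,"ry":0,"rz":0}]'
python3 -c "
from h import *
go(*disp(0,-.19),.045,1.518);print(get_state()['torque'])"
```

```text
time: 43.1
ee_pos: [0.5545, -0.0378, 0.0473]
ee_rot: [-3.141, -0.0, 1.518]
wrist_force: [0.4, 0.0, -3.2]
opening: 0.0285
grasp_force: 78.9
time: 43.35
ee_pos: [0.5547, -0.0362, 0.0473]
ee_rot: [3.141, 0.0, 1.517]
wrist_force: [-0.2, -2.1, -3.4]
opening: 0.0284
grasp_force: 79.0
time: 43.6
ee_pos: [0.5548, -0.0361, 0.0475]
ee_rot: [3.141, 0.003, 1.518]
wrist_force: [-1.9, -12.4, -2.8]
opening: 0.0284
grasp_force: 79.3
t 43.6 turn [ 0.0002  0.0034 -0.0005] then shift [0.0003 0.0014 0.0025] open 0.0284 F [ -1.9 -12.4  -2.8]
[-2.03013874  0.3094873   0.13131338]
```

```bash
python3 -m handwheel '[{"dx":-0.001,"dy":0,"dz":0.001,"rx":0,"ry":0,"rz":0},{"dx":0,"dy":0,"dz":0.0015,"rx":0,"ry":0,"rz":0},{"dx":0,"dy":0,"dz":0,"rx":0,"ry":0,"rz":0}]'
python3 -m handwheel '[{"dx":0,"dy":0,"dz":0.0015,"rx":0,"ry":0,"rz":0},{"dx":0,"dy":0,"dz":0,"rx":0,"ry":0,"rz":0}]'
python3 -m handwheel '[{"dx":0,"dy":0,"dz":0.0015,"rx":0,"ry":0,"rz":0},{"dx":0,"dy":0,"dz":0,"rx":0,"ry":0,"rz":0}]'
```

```text
time: 43.98
ee_pos: [0.5551, -0.0362, 0.0452]
ee_rot: [3.14, 0.002, 1.517]
wrist_force: [-0.7, -6.4, 0.1]
opening: 0.0286
grasp_force: 79.4
time: 44.22
ee_pos: [0.5552, -0.0362, 0.0438]
ee_rot: [3.14, 0.002, 1.517]
wrist_force: [-0.4, -6.0, -1.1]
opening: 0.0286
grasp_force: 79.2
time: 44.48
ee_pos: [0.5553, -0.0362, 0.0423]
ee_rot: [3.14, 0.002, 1.517]
wrist_force: [-0.2, -7.0, -0.9]
opening: 0.0284
grasp_force: 79.1
```

```bash
python3 -m handwheel '[{"dx":0,"dy":0,"dz":0.0015,"rx":0,"ry":0,"rz":0},{"dx":0,"dy":0,"dz":0,"rx":0,"ry":0,"rz":0}]'
python3 -m handwheel '[{"dx":0,"dy":0,"dz":0,"rx":0,"ry":0,"rz":0},{"dx":0,"dy":0,"dz":0,"rx":0,"ry":0,"rz":0},{"dx":0,"dy":0,"dz":0,"rx":0,"ry":0,"rz":0},{"dx":0,"dy":0,"dz":0,"rx":0,"ry":0,"rz":0}]' 0
python3 -c "
from h import *
save('top','t7');b=save('side','s7',(205,150,100,80),8)"
```

```text
time: 44.72
ee_pos: [0.5554, -0.0362, 0.041]
ee_rot: [3.14, 0.002, 1.517]
wrist_force: [-0.6, -7.2, 2.3]
opening: 0.0287
grasp_force: 79.7
time: 45.22
ee_pos: [0.5547, -0.035, 0.0403]
ee_rot: [3.142, -0.0, 1.517]
wrist_force: [-0.1, -0.5, 0.2]
opening: 0.0853
grasp_force: 0.0
```

View pics/s7.png

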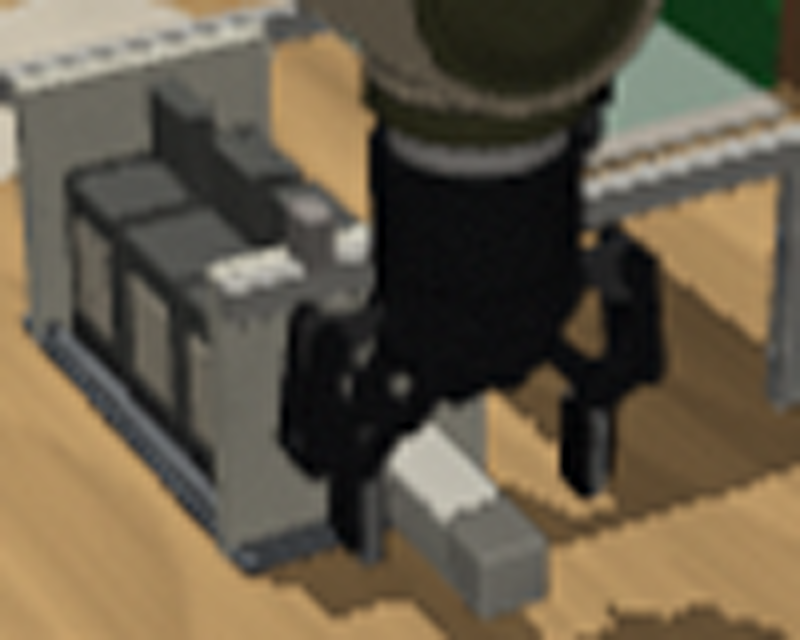

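The rod's handle is against the entry cheek with the fingers open around it, and the cassettes stand level. Next I'll shut the cover.

```bash
python3 -m handwheel '[{"dx":0,"dy":0,"dz":-0.01,"rx":0,"ry":0,"rz":0},{"dx":0,"dy":0,"dz":-0.03,"rx":0,"ry":0,"rz":0},{"dx":0,"dy":0,"dz":-0.05,"rx":0,"ry":0,"rz":0},{"dx":0,"dy":0,"dz":-0.05,"rx":0,"ry":0,"rz":0},{"dx":0,"dy":0,"dz":-0.05,"rx":0,"ry":0,"rz":0},{"dx":0,"dy":0,"dz":-0.01,"rx":0,"ry":0,"rz":0.154},{"dx":0,"dy":0,"dz":0,"rx":0,"ry":0,"rz":0.154},{"dx":0,"dy":0,"dz":0,"rx":0,"ry":0,"rz":0.154},{"dx":0,"dy":0,"dz":0,"rx":0,"ry":0,"rz":0.154},{"dx":0,"dy":0,"dz":0,"rx":0,"ry":0,"rz":0.154},{"dx":0,"dy":0,"dz":0,"rx":0,"ry":0,"rz":0.154},{"dx":0,"dy":0,"dz":0,"rx":0,"ry":0,"rz":0.154},{"dx":0,"dy":0,"dz":0,"rx":0,"ry":0,"rz":0.154},{"dx":0,"dy":0,"dz":0,"rx":0,"ry":0,"rz":0.154},{"dx":0,"dy":0,"dz":0,"rx":0,"ry":0,"rz":0.154},{"dx":0,"dy":0,"dz":0,"rx":0,"ry":0,"rz":0}]'
python3 -c "
from h import *
go(.6637,.0765,.150,-.0235)"
```

```text
time: 47.32
ee_pos: [0.5546, -0.0351, 0.2409]
ee_rot: [3.141, -0.001, -0.021]
wrist_force: [-0.5, -0.2, 0.5]
opening: 0.0852
grasp_force: 0.0
t 47.3 turn [ 0.0002 -0.0006  0.0021] then shift [ 0.1064 -0.1141  0.0909] open 0.0852 F [-0.5 -0.2  0.5]
```

```bash
python3 -m handwheel '[{"dx":0.026,"dy":-0.028,"dz":0,"rx":0,"ry":0,"rz":0.002},{"dx":0.03,"dy":-0.032,"dz":0,"rx":0,"ry":0,"rz":0},{"dx":0.03,"dy":-0.032,"dz":0,"rx":0,"ry":0,"rz":0},{"dx":0.0204,"dy":-0.0221,"dz":0,"rx":0,"ry":0,"rz":0},{"dx":0,"dy":0,"dz":0.03,"rx":0,"ry":0,"rz":0},{"dx":0,"dy":0,"dz":0.03,"rx":0,"ry":0,"rz":0},{"dx":0,"dy":0,"dz":0.02,"rx":0,"ry":0,"rz":0},{"dx":0,"dy":0,"dz":0.0105,"rx":0,"ry":0,"rz":0},{"dx":0,"dy":0,"dz":0,"rx":0,"ry":0,"rz":0}]'
python3 -m handwheel '[{"dx":0,"dy":0,"dz":0,"rx":0,"ry":0,"rz":0},{"dx":0,"dy":0,"dz":0,"rx":0,"ry":0,"rz":0},{"dx":0,"dy":0,"dz":0,"rx":0,"ry":0,"rz":0},{"dx":0,"dy":0,"dz":0,"rx":0,"ry":0,"rz":0},{"dx":0,"dy":0,"dz":0,"rx":0,"ry":0,"rz":0},{"dx":0,"dy":0,"dz":0,"rx":0,"ry":0,"rz":0},{"dx":0,"dy":0,"dz":0,"rx":0,"ry":0,"rz":0}]' 255 40
python3 -c "
from h import *
go(.524,.0800,.150,TH)"
```

```text
time: 48.45
ee_pos: [0.6637, 0.0764, 0.1498]
ee_rot: [-3.142, 0.0, -0.023]
wrist_force: [-0.2, -0.5, 0.3]
opening: 0.0854
grasp_force: 0.0
time: 49.32
ee_pos: [0.6639, 0.0764, 0.1501]
ee_rot: [3.142, -0.0, -0.025]
wrist_force: [-1.3, 0.2, 3.1]
opening: 0.0129
grasp_force: 43.7
t 49.3 turn [ 0.     -0.0004  0.0005] then shift [-1.399e-01 -1.000e-04  1.000e-04] open 0.0129 F [-1.3  0.2  3.1]
```

```bash
python3 -m handwheel '[{"dx":-0.006,"dy":0,"dz":0,"rx":0,"ry":0,"rz":0},{"dx":-0.016,"dy":0,"dz":0,"rx":0,"ry":0,"rz":0},{"dx":-0.02,"dy":0,"dz":0,"rx":0,"ry":0,"rz":0},{"dx":-0.02,"dy":0,"dz":0,"rx":0,"ry":0,"rz":0},{"dx":-0.02,"dy":0,"dz":0,"rx":0,"ry":0,"rz":0},{"dx":-0.02,"dy":0,"dz":0,"rx":0,"ry":0,"rz":0},{"dx":-0.018,"dy":0,"dz":0,"rx":0,"ry":0,"rz":0},{"dx":-0.012,"dy":0,"dz":0,"rx":0,"ry":0,"rz":0},{"dx":-0.007,"dy":0,"dz":0,"rx":0,"ry":0,"rz":0},{"dx":-0.002,"dy":0,"dz":0,"rx":0,"ry":0,"rz":0},{"dx":0,"dy":0,"dz":0,"rx":0,"ry":0,"rz":0},{"dx":0,"dy":0,"dz":0,"rx":0,"ry":0,"rz":0}]'
```

```text
time: 50.82
ee_pos: [0.5238, 0.08, 0.15]
ee_rot: [-3.141, -0.002, -0.025]
wrist_force: [5.9, 3.7, 2.7]
opening: 0.0131
grasp_force: 43.5
```

Shut against the stop (5.9 N). Now I'll lock it.

```bash
python3 -m handwheel '[{"dx":0,"dy":0,"dz":0,"rx":0,"ry":0,"rz":-0.15},{"dx":0,"dy":0,"dz":0,"rx":0,"ry":0,"rz":-0.16},{"dx":0,"dy":0,"dz":0,"rx":0,"ry":0,"rz":-0.16},{"dx":0,"dy":0,"dz":0,"rx":0,"ry":0,"rz":-0.16},{"dx":0,"dy":0,"dz":0,"rx":0,"ry":0,"rz":-0.16},{"dx":0,"dy":0,"dz":0,"rx":0,"ry":0,"rz":-0.16},{"dx":0,"dy":0,"dz":0,"rx":0,"ry":0,"rz":-0.16},{"dx":0,"dy":0,"dz":0,"rx":0,"ry":0,"rz":-0.16},{"dx":0,"dy":0,"dz":0,"rx":0,"ry":0,"rz":-0.16},{"dx":0,"dy":0,"dz":0,"rx":0,"ry":0,"rz":-0.15},{"dx":0,"dy":0,"dz":0,"rx":0,"ry":0,"rz":0},{"dx":0,"dy":0,"dz":0,"rx":0,"ry":0,"rz":0}]'
python3 -c "
from h import *
print(get_state()['torque'])"
```

```text
time: 52.32
ee_pos: [0.5228, 0.0811, 0.15]
ee_rot: [-3.141, -0.003, 1.555]
wrist_force: [-0.4, 8.7, 5.5]
opening: 0.0131
grasp_force: 44.2
[ 1.47577042  0.0700345  -0.26401858]
```

Locked: the yaw passed 1.5455 and reached the stop torque. I'll open, retreat and check.

```bash
python3 -m handwheel '[{"dx":0,"dy":0,"dz":0,"rx":0,"ry":0,"rz":0},{"dx":0,"dy":0,"dz":0,"rx":0,"ry":0,"rz":0},{"dx":0,"dy":0,"dz":0,"rx":0,"ry":0,"rz":0},{"dx":0,"dy":0,"dz":0,"rx":0,"ry":0,"rz":0},{"dx":0,"dy":0,"dz":-0.02,"rx":0,"ry":0,"rz":0},{"dx":0,"dy":0,"dz":-0.04,"rx":0,"ry":0,"rz":0},{"dx":0,"dy":0,"dz":-0.04,"rx":0,"ry":0,"rz":0},{"dx":0.05,"dy":-0.02,"dz":0,"rx":0,"ry":0,"rz":0},{"dx":0.05,"dy":-0.02,"dz":0,"rx":0,"ry":0,"rz":0},{"dx":0.05,"dy":-0.02,"dz":0,"rx":0,"ry":0,"rz":0},{"dx":0.05,"dy":-0.02,"dz":0,"rx":0,"ry":0,"rz":0},{"dx":0.05,"dy":-0.02,"dz":0,"rx":0,"ry":0,"rz":0},{"dx":0.05,"dy":-0.02,"dz":0,"rx":0,"ry":0,"rz":0},{"dx":0.05,"dy":-0.02,"dz":0,"rx":0,"ry":0,"rz":0},{"dx":0,"dy":0,"dz":0,"rx":0,"ry":0,"rz":0}]' 0
python3 -c "
from h import *
a=save('top','t8');b=save('side','s8')
f=lambda i,x,y:cv2.resize(i[y:y+110,x:x+130],None,fx=3,fy=4,interpolation=cv2.INTER_CUBIC)
cv2.imwrite('pics/end.png',np.hstack([f(a,140,100),f(b,195,130)]))"
```

```text
time: 54.2
ee_pos: [0.3866, 0.4344, 0.2493]
ee_rot: [-3.141, 0.0, 1.559]
wrist_force: [1.2, -0.5, -0.2]
opening: 0.0856
grasp_force: 0.0
```

View pics/end.png

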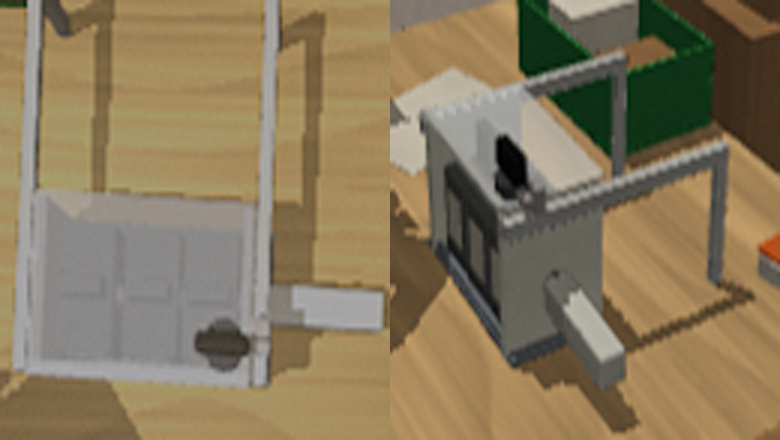

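The cover is shut, with its knob bar across at (222,342) and its tongue towards the lug. The handle is against the cheek at (290,305), and the three cassettes stand under the cover.

```bash
python3 -c "
from bench import *
print(hand_in())"
```

```text
the job is handed in; nothing more can be done
None
```

I reloaded the dispenser and handed the job in at about 54 s: three cassettes in the tray, rod home against the entry cheek, cover shut and knob locked; the hand-in returned no verdict.

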